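# Third hand: hold a coil against a sprung stop

## Robot

A 6-joint arm with a two-finger parallel gripper is mounted at the origin on the work surface. World frame = base frame: x ahead of the robot, y to its left, z up, the work surface at z = 0. Lengths are in m, angles in rad, forces in N, time in s.
With the tool pointing down it reaches from about 0.275 to 0.825 m from the base axis. Payload 5.2 kg.
Tool frame: the origin (TCP) lies on the centre line of the jaws, within the pads' length; the fingertips stand 19 mm ahead of it and the grasp point (between the pads) is the TCP; z points along the fingers, y is the direction in which the jaws open and shut (so a half turn about z gives the same grasp; the last joint's range is limited). The gripper opens to 93 mm and grips with 3 to 60 N. Pads are 15 mm wide; open, the fingers measure 128 mm over their backs; the gripper's body (75 mm by 188 mm) begins 65 mm behind the grasp point.
Start: joints at [-1.449, 0.259, 1.535, -0, 1.348, -0.203], TCP at [0.176, -0.521, 0.201] pointing down, gripper open.
Joint ranges: [-3.14, 3.14], [-0.91, 2.08], [0.19, 2.58], [-1.22, 4.36], [0.22, 2.71], [-3.12, 3.12]. Speed limits (rad/s): [2.57, 2.57, 3.14, 3.14, 3.14, 3.14].

## Interface

Orientations are given as a 3x3 rotation matrix whose columns are the frame's x, y, z axes.
In Python, from plant import arm, cams, ticket, finder gives the robot as it stands.
- The arm moves only by the tool send_rows, never from a script. Its argument "motion" is a list of rows, each an object with "travel": the shift along the tool's x, y, z in mm, a list of three; "turn": the turn about the tool's z in rad. In form: [{"travel": [x, y, z], "turn": turn}, ...]. A call has 1 to 5 rows; each row shifts and turns the commanded pose from where the row before left it, along the tool's axes as they then stand; what a row does not reach is not made up. A row lasts 1/12 s, in which the tool goes at most 41.7 mm and 7.16 degrees, less where a joint would pass 70% of its speed; a pose out of reach is approached as far as the arm can. A call is refused whole if a number of a shift passes 41.7 or a number of a turn 0.125, either way. A call with a gripper value outside its range is refused whole. "claw" is the opening, from 0 (shut) to 1 (fully open), set as the call begins (left out, the last holds). The fingers move at their own pace and stop on an object; "grip_force" is the grip in N (left out, the last holds). Time passes only in rows, so rows that do not move let the fingers close. It gives the time, the measured TCP pose, the force and the opening at its end, in the units of the state.
- arm.sense(): the state, without advancing time (a new reading comes with each control period).
- cams.grab_frame(name): name is "scene" or "side" or "wrist"; returns a dict with "color" (420x560x3 uint8, blue, green, red), "range_z" (420x560 float32, m along the optical axis (not along the pixel's ray), 0 where there is no reading), "camera_matrix" (3x3 intrinsics, pixels), "k1" (the pictures are not rectified: a ray, as slopes to the right and down, at radius r is drawn at 1 + k1 r^2 times it, then the intrinsics apply), "world_from_camera" (4x4, takes a point from camera to world coordinates). Camera axes: x right, y down, z forward; pixel columns grow to the right and rows downward; lengths in m; the calibration is good to about 2 mm. A picture is of the moment at which its call begins.
- ticket.finish_job(): hands the job in, once; it reports no verdict.
Trained networks look in a picture, given as the dict that the camera call returned (one of the last four; its "shot" number tells which), for a name from the list of things; names that differ only in an ending like _2 or _b are one class to them, and where a whole thing is asked for, a point or a joint stands for the part that bears it (a point fixed in the world has none). Each returns a list of dicts, best first, with "score" (0 to 1); they miss things now and then, are a little off and sometimes report something else, mostly with a low value. They report only what shows in the picture. A call takes as long as a camera call. They do not tell look-alikes from the thing itself.
- finder.search_frame(picture, label): "position" ([x, y, z] in m, in the coordinates of the camera as it stood for that picture, good to about 4 mm: the middle of the surface that is visible of it).
- finder.outline_of(picture, label): "mask" (420x560 bool, what is visible of it).
The state is a dict: "time_s": time; "joint_positions": joint angles; "qd": joint speeds; "joint_torque": joint torques, N m; "ee_pos": TCP position; "tool_rot": TCP orientation; "contact_force": force on the tool from outside, world axes, zero at the start; "wrist_torque": the same for the moment, N m; "width": finger opening in m.
Only numpy, scipy, OpenCV 4.12 (cv2) and the standard library are available. Lean on these libraries where they do the work, as an engineer would, in place of code of your own. Each camera call takes 0.05 s, during which the arm holds its last target.

## Task

Lift the red-ended copper coil straight up off its post, stand it flat on the fixture's steel bed with one side square to the aluminium stop and centred on it, and push it against the sprung stop until the black pointer lies in the green band, never driving the stop to the end of its travel. Keep that push steady for two seconds and finish while still gripping and pressing, as a third hand for the technician who will clamp the coil down. Leave the black-ended coil on its post and the other things where they are.

Things in the scene. Friction and masses are not known exactly. Their poses are not given: they have to be found in the camera images.
- coil: The coil to use, about 0.35 kg: red square end plates 50 x 50 mm, copper winding 44 mm across between them, 48 mm tall, 24 mm bore. Upper plate 14 mm thick (34 to 48 mm above the underside): grip here across two flat sides. Origin at the underside centre, z up the bore, x and y square to the sides (all four alike). Starts on post_a, underside 10 mm above the table, yaw up to 0.7 rad.
- spare: Coil of the same shape and size with black end plates, on the other post. Leave it there.
- post_a: Fixed stand of the red coil: dark steel base 110 x 110 x 10 mm with an upright steel post 17 mm in diameter at its centre, its top 73 mm above the table; a coil stands on the base, the post through its bore. Origin at the centre of the base underside.
- post_b: Identical fixed stand holding the black coil.
- fixture: Fixed fixture: steel bed 200 x 130 x 12 mm from x = -80 to +120 mm, y = 0 along a thin black line, origin at table height. +x is the push direction, away from the robot, yaw up to 0.4 rad. The stop stands across the bed, behind it a blue block (x 75 to 115 mm, 80 mm wide, top at 50 mm). Lower knobs stand beside the block.
- seat (a point): Point fixed on top of the bed on the centre line, axes as the fixture: the coil's origin is here when it stands on the bed just touching the free stop (25 mm in front of the stop, 12 mm above the table).
- band (a point): Middle of the 8 mm wide green band painted across the white top of the blue block, 94 mm along x of the fixture, 51 mm above the table; a red band lies beyond it. The stop's thin black cross pointer moves over it.
- stop_face (a point): Centre of the aluminium stop plate's front face (it moves with the stop): x is the push direction, same axes as the fixture. The plate is 70 mm wide, 47 mm tall (13 to 60 mm above the table), 8 mm thick; the face is at x = 25 mm of the fixture, 36.5 mm above the table, when the stop is free.
- stop (a joint): Travel of the sprung stop along the fixture's +x, in m: 0 when free, end of travel 0.022. The spring pushes back 0.7 N per mm. The pointer is in the green band from 0.007 to 0.015 (about 5 to 10.5 N).
- core1: Dark round asphalt specimen, 100 mm across, 63 mm tall, at the back of the table. Bystander.
- core2: A second, slightly lighter asphalt specimen of that size at the back. Bystander.
- screwdriver: Screwdriver lying at the right. Bystander.
- brush: Hand brush lying at the right. Bystander.
- dish: Aluminium bowl 120 mm across, 45 mm tall, at the left. Bystander.
- jar: Amber jar 60 mm across, 80 mm tall, at the left. Bystander.
Things that resemble listed ones, but are neither listed nor needed, are in the scene too. What is shaped like the post_a but turquoise or yellow is not meant. Several things have the shape of the coil; the one meant has the colours described above.

How it is judged:
By the outcome, as a careful person would: the job done as asked, in the order asked, and still so for the second after the job is handed in, while the arm keeps its last pose, push and grip.
It also fails if it takes over 51 s, if anything falls off the work surface, if the arm or the gripper's body presses on something with over 40 N, if the wrist force passes 120 N, or if a joint passes its speed limit or range.

## Working session

There is one attempt and no reset: what is moved stays moved. The work goes in short steps, Python scripts to look and compute and a tool call to move; the robot and the scene stay as the last step left them, time stands still between calls to the robot, and variables do not carry over. Pictures are saved under pics/ and viewed, and the job is handed in when it is done.

Besides the shell and the picture viewer there is one more tool, called after "Request:" as name(argument=value, ...), one argument or row to a line, values as JSON. send_rows: Moves the arm, as the interface text tells. Its arguments: {"type":"object","properties":{"motion":{"type":"array"},"claw":{"type":"number"},"grip_force":{"type":"number"}},"required":["motion"]}

```bash
ls; mkdir -p pics; python3 - <<'E'
from plant import arm,cams
import cv2,pickle
s=arm.sense()
for k,v in s.items(): print(k,v)
d={}
for n in ["scene","side","wrist"]:
    f=cams.grab_frame(n); d[n]=f
    cv2.imwrite(f"pics/{n}0.png",f["color"])
    print(n,f["camera_matrix"],f["k1"],f["world_from_camera"])
pickle.dump(d,open("d0.pkl","wb"))
E
```

```text
pics
time_s 0.0
joint_positions [-1.44875916e+00  2.59314580e-01  1.53609615e+00 -3.54030597e-05
  1.34799030e+00 -2.02792967e-01]
qd [ 4.17513031e-05 -1.11193426e-03 -7.49541226e-04 -4.20841380e-04
  5.56306779e-04 -2.08309664e-04]
joint_torque [ 2.51060723e-03 -4.37294054e+01 -2.84002072e+01  7.22547225e-02
  4.11238836e-02 -1.42329027e-04]
ee_pos [ 0.1754714  -0.5206385   0.20002779]
tool_rot [[ 9.47702489e-01  3.19155022e-01 -2.54412075e-04]
 [ 3.19154952e-01 -9.47700855e-01  1.79071708e-03]
 [ 3.30409808e-04 -1.77826390e-03 -9.99998364e-01]]
contact_force [-0.24418961  0.03783891 -0.21749664]
wrist_torque [-0.04187357 -0.01343713 -0.02050575]
width 0.09292863717701778
scene [[535.77324971   0.         281.2347011 ]
 [  0.         535.77324971 211.50241854]
 [  0.           0.           1.        ]] -0.1739242748112601 [[-0.29557431  0.65168572 -0.69852813  1.66952449]
 [ 0.95526772  0.20925054 -0.20899232  0.34065659]
 [ 0.00997008 -0.72905414 -0.68438341  1.14708846]
 [ 0.          0.          0.          1.        ]]
side [[387.60376548   0.         281.37486679]
 [  0.         387.60376548 206.53849766]
 [  0.           0.           1.        ]] 0.02990567810786869 [[-0.66411643 -0.38196887  0.642689   -0.12352983]
 [-0.74742588  0.31916417 -0.58265666  0.64058782]
 [ 0.01743341 -0.86731425 -0.49745559  0.60320687]
 [ 0.          0.          0.          1.        ]]
wrist [[345.3252559    0.         281.59402095]
 [  0.         345.3252559  210.89436733]
 [  0.           0.           1.        ]] -0.057757830160761636 [[ 0.31994877 -0.91634857 -0.24070329  0.24252245]
 [-0.94743163 -0.31011119 -0.07876769 -0.49953145]
 [-0.00246612  0.25325154 -0.96739732  0.38238104]
 [ 0.          0.          0.          1.        ]]
```

View pics/scene0.png

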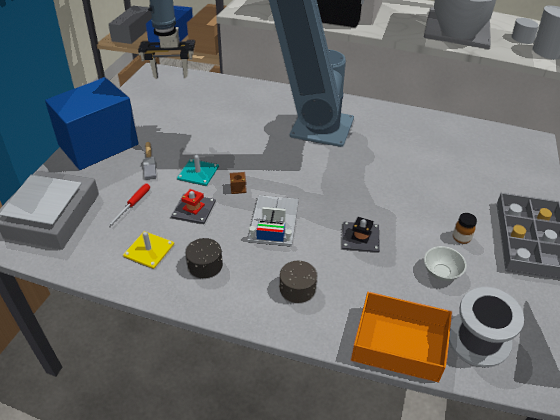

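View pics/side0.png

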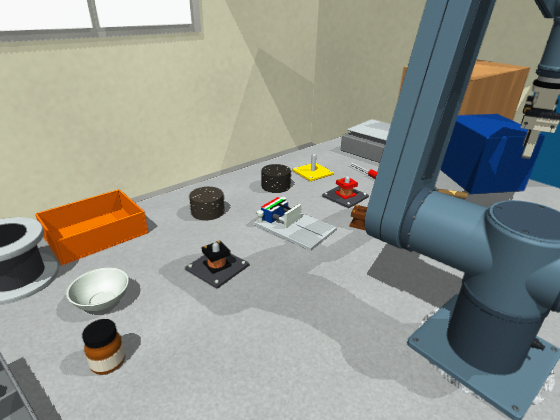

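View pics/wrist0.png

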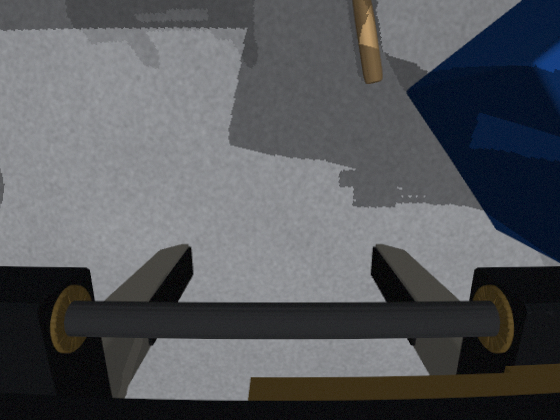

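The scene view shows the red coil at about (193,203), the fixture at (273,220) with the stop and blue block, and the black coil at (362,230). Turquoise and yellow posts are decoys, and a brown cube sits at (238,182). Next I measure.

```bash
cat > h.py <<'E'
import numpy as np,cv2
def cloud(f):
    K=f["camera_matrix"];h,w=f["range_z"].shape
    u,v=np.meshgrid(np.arange(w),np.arange(h))
    p=np.stack([u,v],-1).reshape(-1,1,2).astype(np.float64)
    n=cv2.undistortPoints(p,K,np.array([f["k1"],0,0,0,0.])).reshape(h,w,2)
    z=f["range_z"].astype(float)
    P=np.dstack([n[...,0]*z,n[...,1]*z,z])
    T=f["world_from_camera"]
    return P@T[:3,:3].T+T[:3,3]
def proj(f,X):
    T=np.linalg.inv(f["world_from_camera"]);X=np.atleast_2d(X)
    r=cv2.Rodrigues(T[:3,:3])[0]
    return cv2.projectPoints(X.reshape(-1,1,3).astype(float),r,T[:3,3].copy(),f["camera_matrix"],np.array([f["k1"],0,0,0,0.]))[0].reshape(-1,2)
E
python3 - <<'E'
import pickle,numpy as np,cv2
from h import *
d=pickle.load(open("d0.pkl","rb"))
for n in ["scene","side"]:
    f=d[n];W=cloud(f);hsv=cv2.cvtColor(f["color"],cv2.COLOR_BGR2HSV)
    ok=f["range_z"]>0
    red=ok&((hsv[...,0]<6)|(hsv[...,0]>174))&(hsv[...,1]>180)&(hsv[...,2]>70)&(W[...,2]>.02)&(W[...,2]<.1)
    nn,l,st,c=cv2.connectedComponentsWithStats(red.astype(np.uint8))
    for i in range(1,nn):
        if st[i,4]>15: 
            q=W[l==i]; print(n,'red',c[i],st[i,4],q.mean(0).round(3),q.min(0).round(3),q.max(0).round(3))
    t=ok&(W[...,0]>.3)&(W[...,0]<1)&(abs(W[...,2])<.004); print('table z',W[t][:,2].mean())
    # box crop image
    for nm,(a,b,c0,e) in {"scene":dict(fx=(240,310,185,255),co=(160,250,160,230)),"side":dict(fx=(245,345,185,250),co=(315,385,165,235))}[n].items():
        cv2.imwrite(f"pics/{n}_{nm}.png",cv2.resize(f["color"][c0:e,a:b],None,fx=7,fy=7,interpolation=cv2.INTER_NEAREST))
E
```

```text
scene red [138.3364486  192.82242991] 107 [ 0.58  -0.465  0.024] [ 0.528 -0.478  0.02 ] [ 0.628 -0.451  0.03 ]
scene red [192.24571429 198.01142857] 175 [ 0.581 -0.271  0.055] [ 0.546 -0.301  0.042] [ 0.603 -0.247  0.066]
scene red [269.01960784 229.56862745] 51 [ 0.634 -0.005  0.051] [ 0.625 -0.041  0.046] [0.645 0.031 0.056]
table z -0.00015011364018478724
side red [346.55333333 183.67333333] 150 [ 0.565 -0.263  0.052] [ 0.544 -0.298  0.039] [ 0.601 -0.24   0.058]
side red [270.06896552 201.89655172] 29 [ 0.633 -0.001  0.05 ] [ 0.624 -0.037  0.048] [0.644 0.034 0.051]
table z -0.0011198179041601605
```

```bash
python3 - <<'E'
import cv2,numpy as np
a=[cv2.imread(f"pics/{n}.png") for n in ["scene_fx","side_fx","scene_co","side_co"]]
a=[cv2.resize(x,(400,300)) for x in a]
cv2.imwrite("pics/mont0.png",np.vstack([np.hstack(a[:2]),np.hstack(a[2:])]))
E
```

```text
(no output)
```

View pics/mont0.png

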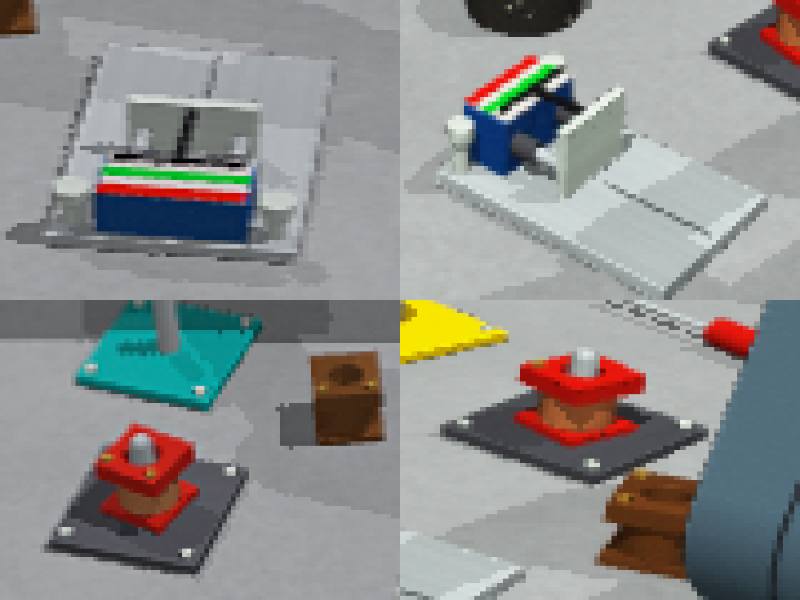

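The crops show the red coil on its dark base beside the turquoise decoy, and a brown decoy coil between it and the fixture. The fixture's pointer is at the front of the green band. I check the blue box height along the path before moving.

```bash
python3 - <<'E'
import pickle,numpy as np,cv2
from h import *
d=pickle.load(open("d0.pkl","rb"))
f=d["scene"];W=cloud(f)
q=W[75:165,40:140].reshape(-1,3); q=q[q[:,2]>.03]
print(q.min(0),q.max(0))
w=cloud(d["wrist"]);q=w[100:220,420:].reshape(-1,3);q=q[q[:,2]>.02];print(q.min(0),q.max(0))
E
```

```text
[-0.01156059 -1.2125779   0.03000722] [1.66952449 0.34065659 1.14708846]
[ 0.2202453  -0.75810066  0.02001936] [ 0.30672708 -0.49953145  0.38238104]
```

Request:
send_rows(
  motion=[
    {"travel":[20,-30,-10],"turn":0},
    {"travel":[20,-30,-10],"turn":0},
    {"travel":[20,-30,-10],"turn":0},
    {"travel":[20,-30,-10],"turn":0},
    {"travel":[20,-30,-10],"turn":0},
  ],
)

```text
time_s: 0.57
ee_pos: [0.2225, -0.3453, 0.2508]
tool_rot: [[0.948, 0.319, -0.0], [0.319, -0.948, 0.001], [0.0, -0.001, -1.0]]
contact_force: [0.7, 0.4, 0.9]
width: 0.093
```

Request:
send_rows(
  motion=[
    {"travel":[39,4,0],"turn":0},
    {"travel":[39,4,0],"turn":0},
    {"travel":[39,4,0],"turn":0},
    {"travel":[39,4,0],"turn":0},
    {"travel":[39,4,0],"turn":0},
  ],
)

```text
time_s: 0.98
ee_pos: [0.4153, -0.3028, 0.2509]
tool_rot: [[0.948, 0.319, 0.0], [0.319, -0.948, -0.0], [-0.0, 0.0, -1.0]]
contact_force: [-0.3, -0.6, -0.2]
width: 0.093
```

Request:
send_rows(
  motion=[
    {"travel":[39,4,0],"turn":0},
    {"travel":[39,4,0],"turn":0},
    {"travel":[39,4,0],"turn":0},
    {"travel":[30,4,0],"turn":0},
    {"travel":[0,0,0],"turn":0},
  ],
)

```text
time_s: 1.4
ee_pos: [0.5625, -0.27, 0.2491]
tool_rot: [[0.946, 0.323, 0.001], [0.323, -0.946, 0.002], [0.001, -0.002, -1.0]]
contact_force: [-1.8, -0.0, -0.4]
width: 0.0933
```

```bash
python3 - <<'E'
from plant import arm,cams
import cv2,pickle
s=arm.sense(); print(s["time_s"],s["ee_pos"],s["tool_rot"],s["joint_positions"],s["contact_force"])
d={n:cams.grab_frame(n) for n in ["wrist","scene"]}
pickle.dump(d,open("d1.pkl","wb"))
cv2.imwrite("pics/wrist1.png",d["wrist"]["color"])
E
```

```text
1.4 [ 0.56249293 -0.26997121  0.24905062] [[ 9.46430126e-01  3.22907990e-01  6.68912882e-04]
 [ 3.22906245e-01 -9.46428999e-01  1.92516905e-03]
 [ 1.25473102e-03 -1.60604184e-03 -9.99997923e-01]] [-0.62723811  0.36897669  1.26370854  0.00195498  1.50949586  0.61463797] [-1.79733668 -0.0043468  -0.41736173]
```

View pics/wrist1.png

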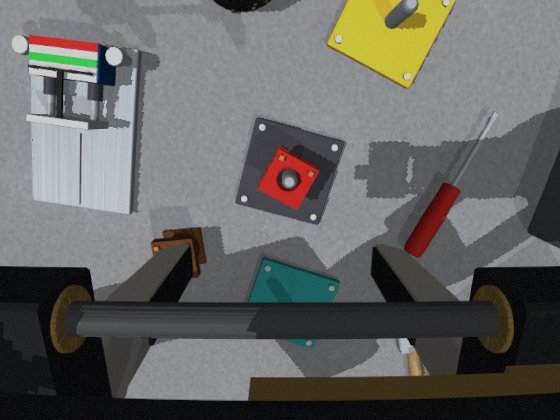

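The wrist view shows the red coil at (289,178), the fixture at the upper left (black line x≈80, stop face at row ~122), and the brown decoy at (180,250).

```bash
cat >> h.py <<'E'
def onplane(f,px,z):
    K=f["camera_matrix"]
    n=cv2.undistortPoints(np.asarray(px,float).reshape(-1,1,2),K,np.array([f["k1"],0,0,0,0.])).reshape(-1,2)
    T=f["world_from_camera"];r=np.c_[n,np.ones(len(n))]@T[:3,:3].T
    return T[:3,3]+r*((z-T[2,3])/r[:,2])[:,None]
def hsv(f): return cv2.cvtColor(f["color"],cv2.COLOR_BGR2HSV)
def redtop(f,z=.058,roi=None):
    h=hsv(f);m=((h[...,0]<6)|(h[...,0]>174))&(h[...,1]>170)&(h[...,2]>130)
    if roi: 
        k=np.zeros_like(m);k[roi[2]:roi[3],roi[0]:roi[1]]=1;m&=k
    nn,l,st,c=cv2.connectedComponentsWithStats(m.astype(np.uint8))
    i=1+np.argmax(st[1:,4]); cs=cv2.findContours((l==i).astype(np.uint8),cv2.RETR_EXTERNAL,cv2.CHAIN_APPROX_NONE)[0]
    w=onplane(f,max(cs,key=len).reshape(-1,2),z)[:,:2]
    return cv2.minAreaRect((w*1000).astype(np.float32)),st[i,4]
E
python3 - <<'E'
import pickle,numpy as np,cv2
from h import *
d=pickle.load(open("d1.pkl","rb"));f=d["wrist"]
print(redtop(f,roi=(240,345,130,225)))
W=cloud(f);h=hsv(f)
print('top z',np.median(W[165:170,270:280,2]), 'table',np.median(W[60:110,200:250,2]))
# post base: dark corners screws? base rect
m=(h[...,2]<75)&(h[...,1]<60);m=m.copy();k=np.zeros_like(m);k[112:228,230:350]=1;m&=k
m=cv2.morphologyEx(m.astype(np.uint8),cv2.MORPH_OPEN,np.ones((3,3)))
nn,l,st,c=cv2.connectedComponentsWithStats(m);i=1+np.argmax(st[1:,4])
yx=np.argwhere(l==i)[:,::-1];w=onplane(f,yx,.010)[:,:2]*1000
print('base',cv2.minAreaRect(w.astype(np.float32)))
c=f["color"][25:220,10:155];cv2.imwrite("pics/fx1.png",cv2.resize(c,None,fx=3,fy=3,interpolation=cv2.INTER_CUBIC))
c=f["color"][110:230,230:350];cv2.imwrite("pics/co1.png",cv2.resize(c,None,fx=4,fy=4,interpolation=cv2.INTER_CUBIC))
E
```

```text
(((574.0656127929688, -273.9866943359375), (50.538822174072266, 52.001861572265625), 80.22115325927734), np.int32(1597))
top z 0.05620733501364539 table -0.0015614285405594341
base ((586.5169677734375, -273.4047546386719), (105.28688049316406, 60.090118408203125), 80.20820617675781)
```

View pics/fx1.png

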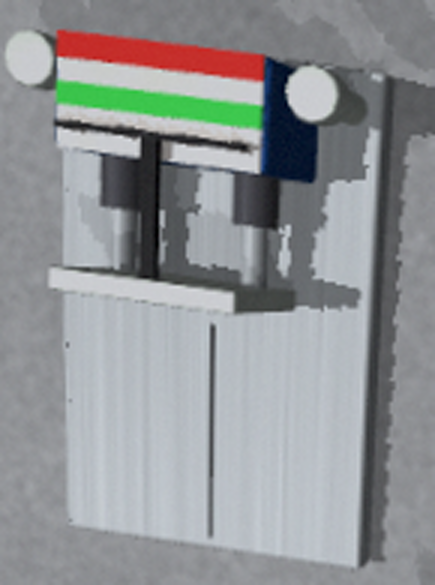

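View pics/co1.png

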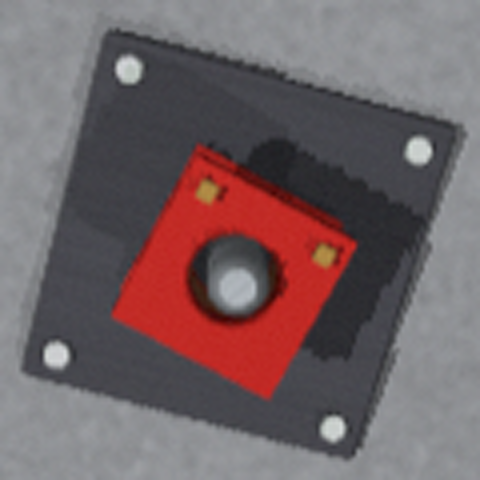

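```bash
python3 - <<'E'
import pickle,numpy as np,cv2
from h import *
d=pickle.load(open("d1.pkl","rb"));f=d["wrist"]
o=np.array([10,25]);
def P(l,z): return onplane(f,np.array(l)/3+o,z)[:,:2]
b=P([(72,525),(360,567),(385,75),(213,325),(210,537)],.012);print(b.round(4))
for i,j in [(0,1),(1,2),(4,3)]: v=b[j]-b[i];print(np.degrees(np.arctan2(v[1],v[0])),np.linalg.norm(v))
g=P([(57,83),(262,110),(57,105),(262,132)],.0505);print(g.round(4)); v=g[1]-g[0];print(np.degrees(np.arctan2(v[1],v[0])),np.linalg.norm(v),g.mean(0))
s=P([(50,290),(237,312)],.06);print('stop front top',s); 
br=onplane(f,[(152,243),(182,240),(195,275)],.045);print(br)
sc=onplane(f,np.array([(128,68),(418,150),(333,428),(56,354)])/4+[230,110],.011);print('post',sc[:,:2].mean(0)) 
E
```

```text
[[ 0.4358  0.0233]
 [ 0.459  -0.1016]
 [ 0.6523 -0.0664]
 [ 0.5386 -0.0211]
 [ 0.4506 -0.0366]]
-79.48959594356765 0.12705075434254845
10.34073860970253 0.19655222952674906
10.018879152841773 0.08931274549149247
[[ 0.6125  0.031 ]
 [ 0.6257 -0.0437]
 [ 0.6052  0.0296]
 [ 0.6185 -0.0454]]
-79.9933594608873 0.07591413404129392 [ 0.61549947 -0.00711615]
stop front top [[ 0.5423087   0.01412094]
 [ 0.5562202  -0.05471433]]
[[ 0.44576068 -0.14641841  0.045     ]
 [ 0.46136677 -0.17981177  0.045     ]
 [ 0.42261367 -0.20633354  0.045     ]]
post [ 0.5728517  -0.27567065]
```

Request:
send_rows(
  motion=[
    {"travel":[2,-36,0],"turn":0},
    {"travel":[2,-36,0],"turn":0},
    {"travel":[2,-36,0],"turn":0},
    {"travel":[2,-36,0],"turn":0},
    {"travel":[2,-36,0],"turn":0},
  ],
)

```text
time_s: 1.92
ee_pos: [0.5078, -0.0979, 0.251]
tool_rot: [[0.948, 0.317, -0.0], [0.317, -0.948, -0.0], [-0.0, 0.0, -1.0]]
contact_force: [1.0, 0.0, 0.6]
width: 0.0929
```

Request:
send_rows(
  motion=[
    {"travel":[2,-36,15],"turn":0},
    {"travel":[1,-35,15],"turn":0},
    {"travel":[0,0,0],"turn":0.08},
    {"travel":[0,0,0],"turn":0.075},
    {"travel":[0,0,0],"turn":0},
  ],
)

```text
time_s: 2.33
ee_pos: [0.4887, -0.0302, 0.2211]
tool_rot: [[0.986, 0.166, -0.0], [0.166, -0.986, -0.0], [-0.0, 0.0, -1.0]]
contact_force: [0.0, 0.6, 0.2]
width: 0.0933
```

```bash
python3 - <<'E'
from plant import arm,cams
import cv2,pickle
s=arm.sense(); print(s["time_s"],s["ee_pos"],s["tool_rot"],s["joint_positions"],s["contact_force"],s["qd"])
d={n:cams.grab_frame(n) for n in ["wrist"]}
pickle.dump(d,open("d2.pkl","wb"))
cv2.imwrite("pics/wrist2.png",d["wrist"]["color"])
E
```

```text
2.3333 [ 0.48865066 -0.03020378  0.22105923] [[ 9.86067812e-01  1.66343732e-01 -1.82947050e-04]
 [ 1.66343626e-01 -9.86067723e-01 -4.93184185e-04]
 [-2.62436279e-04  4.55880974e-04 -9.99999862e-01]] [-2.89601473e-01  1.35443210e-01  1.63998459e+00 -5.36072043e-04
  1.36619937e+00  1.11418325e+00] [0.0426463  0.58245502 0.17858058] [-0.01573086  0.01398751 -0.02294019  0.00211256 -0.00033726 -0.13004823]
```

View pics/wrist2.png

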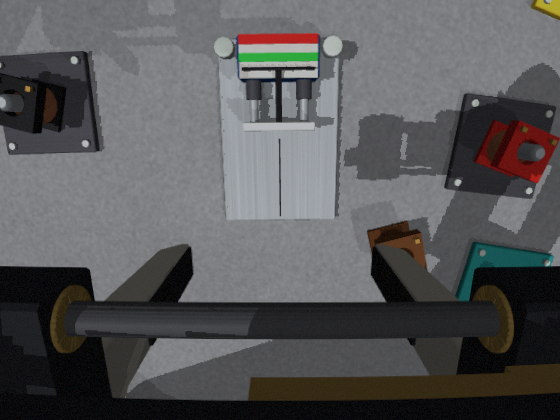

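The fixture is well seen, with the line at col 280 and the stop at row ~125. I take precise measurements from this.

```bash
python3 - <<'E'
import pickle,numpy as np,cv2
from h import *
d=pickle.load(open("d2.pkl","rb"));f=d["wrist"]
h=hsv(f)
def rect(m,z,nm):
    c=max(cv2.findContours(m.astype(np.uint8),cv2.RETR_EXTERNAL,cv2.CHAIN_APPROX_NONE)[0],key=len).reshape(-1,2)
    ys,xs=np.nonzero(m);w=onplane(f,np.c_[xs,ys],z)[:,:2]
    r=cv2.minAreaRect((onplane(f,c,z)[:,:2]*1000).astype(np.float32))
    v=np.linalg.svd(w-w.mean(0),full_matrices=False)[2][0]
    print(nm,w.mean(0).round(4),r, 'pca',np.degrees(np.arctan2(v[1],v[0])))
roi=np.zeros(h.shape[:2],bool);roi[25:90,230:325]=1
rect(roi&(h[...,0]>50)&(h[...,0]<75)&(h[...,1]>120),.0505,'green')
rect(roi&((h[...,0]<8)|(h[...,0]>172))&(h[...,1]>120),.0505,'red')
g=h[...,2]
roi=np.zeros(h.shape[:2],bool);roi[138:215,272:290]=1
rect(roi&(g<110),.012,'line')
c=f["color"][25:225,200:360];cv2.imwrite("pics/fx2.png",cv2.resize(c,None,fx=4,fy=3,interpolation=cv2.INTER_CUBIC)[:600])
W=cloud(f);print('bed z',np.median(W[150:200,240:270,2]),'stop',W[118:134,280].round(4)[:,[0,2]])
E
```

```text
green [ 0.6166 -0.005 ] ((616.4328002929688, -5.843593597412109), (7.322583198547363, 74.74105834960938), 9.604146957397461) pca -79.87566627430009
red [ 0.6331 -0.0027] ((633.0824584960938, -2.558452606201172), (8.908753395080566, 74.97274017333984), 9.800300598144531) pca -79.45863836617715
line [ 0.4947 -0.0275] ((495.6134338378906, -27.389787673950195), (86.53489685058594, 1.1654572486877441), 9.560070991516113) pca -169.9303529663882
bed z 0.010295352423534937 stop [[0.5605 0.0546]
 [0.5596 0.0552]
 [0.5587 0.0557]
 [0.5577 0.0548]
 [0.5568 0.0582]
 [0.5559 0.0587]
 [0.5549 0.0592]
 [0.554  0.0584]
 [0.5531 0.0596]
 [0.5521 0.0588]
 [0.5512 0.0583]
 [0.5502 0.0582]
 [0.5493 0.0574]
 [0.5469 0.0105]
 [0.5459 0.0101]
 [0.5448 0.0103]]
```

View pics/fx2.png

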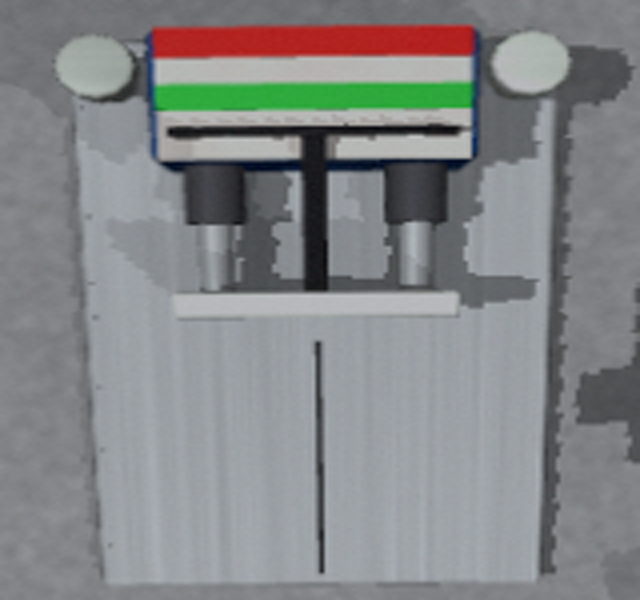

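Request:
send_rows(
  motion=[
    {"travel":[6.3,36.4,0],"turn":0},
    {"travel":[6.3,36.4,0],"turn":0},
    {"travel":[6.3,36.4,0],"turn":0},
    {"travel":[6.3,36.4,0],"turn":0},
    {"travel":[6.3,36.4,0],"turn":0},
  ],
)

```text
time_s: 2.8
ee_pos: [0.5516, -0.207, 0.2212]
tool_rot: [[0.985, 0.17, 0.0], [0.17, -0.985, -0.0], [0.0, 0.0, -1.0]]
contact_force: [0.6, -0.2, 0.1]
width: 0.0928
```

Request:
send_rows(
  motion=[
    {"travel":[6.3,36.4,0],"turn":0},
    {"travel":[6.0,36.4,0],"turn":0.11},
    {"travel":[0,0,30],"turn":0.11},
    {"travel":[0,0,30],"turn":0.118},
    {"travel":[0,0,0],"turn":0},
  ],
)

```text
time_s: 3.22
ee_pos: [0.5723, -0.2738, 0.1544]
tool_rot: [[0.985, -0.173, -0.009], [-0.172, -0.985, 0.006], [-0.01, -0.005, -1.0]]
contact_force: [-1.9, 1.2, -1.9]
width: 0.0928
```

Request:
send_rows(
  motion=[
    {"travel":[0,0,0],"turn":0},
    {"travel":[0,0,0],"turn":0},
  ],
)

```text
time_s: 3.38
ee_pos: [0.5766, -0.2745, 0.1625]
tool_rot: [[0.987, -0.164, 0.001], [-0.164, -0.987, -0.001], [0.001, 0.001, -1.0]]
contact_force: [0.5, -0.6, 1.0]
width: 0.0928
```

```bash
python3 - <<'E'
from plant import arm,cams
import cv2,pickle
from h import *
s=arm.sense(); print(s["time_s"],s["ee_pos"],s["tool_rot"][:2,:2] if hasattr(s["tool_rot"],'shape') else s["tool_rot"],s["contact_force"])
f=cams.grab_frame("wrist")
pickle.dump({"wrist":f,"s":s},open("d3.pkl","wb"))
cv2.imwrite("pics/wrist3.png",f["color"])
print(redtop(f))
E
```

```text
3.3833 [ 0.57660016 -0.27454583  0.1624522 ] [[ 0.9865118  -0.16368586]
 [-0.16368485 -0.98651227]] [ 0.52022871 -0.57819092  0.95801018]
(((572.939697265625, -274.63787841796875), (49.8953742980957, 48.74916458129883), 80.63143920898438), np.int32(2420))
```

View pics/wrist3.png

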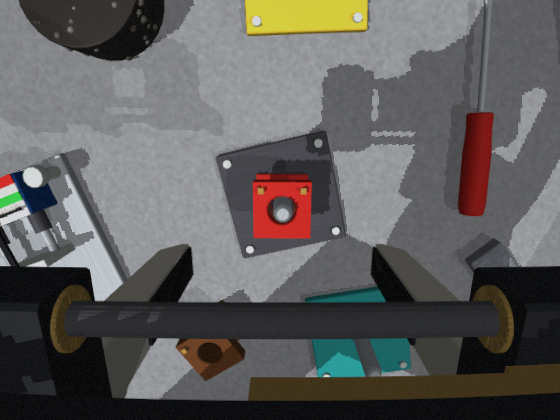

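Request:
send_rows(
  motion=[
    {"travel":[-3,0.5,25],"turn":0},
    {"travel":[0,0,25],"turn":0},
    {"travel":[0,0,25],"turn":0},
    {"travel":[0,0,20],"turn":0},
    {"travel":[0,0,10],"turn":0},
  ],
)

```text
time_s: 3.85
ee_pos: [0.5734, -0.2734, 0.0556]
tool_rot: [[0.986, -0.164, -0.0], [-0.164, -0.986, -0.0], [-0.0, 0.0, -1.0]]
contact_force: [-0.5, 0.0, 1.0]
width: 0.0932
```

Request:
send_rows(
  motion=[
    {"travel":[0,0,6.5],"turn":0},
    {"travel":[0,0,0],"turn":0},
    {"travel":[0,0,0],"turn":0},
    {"travel":[0,0,0],"turn":0},
  ],
)

```text
time_s: 4.18
ee_pos: [0.5746, -0.2745, 0.0512]
tool_rot: [[0.986, -0.167, 0.003], [-0.167, -0.986, -0.002], [0.003, 0.001, -1.0]]
contact_force: [0.3, 0.3, -0.5]
width: 0.0926
```

Request:
send_rows(
  motion=[
    {"travel":[0,0,0],"turn":0},
    {"travel":[0,0,0],"turn":0},
    {"travel":[0,0,0],"turn":0},
    {"travel":[0,0,0],"turn":0},
    {"travel":[0,0,0],"turn":0},
  ],
  claw=0.35,
  grip_force=40,
)

```text
time_s: 4.6
ee_pos: [0.5735, -0.2739, 0.0495]
tool_rot: [[0.986, -0.167, 0.0], [-0.167, -0.986, -0.0], [0.0, 0.0, -1.0]]
contact_force: [-0.9, 0.5, 0.3]
width: 0.0642
```

Request:
send_rows(
  motion=[
    {"travel":[0,0,0],"turn":0},
    {"travel":[0,0,0],"turn":0},
    {"travel":[0,0,0],"turn":0},
    {"travel":[0,0,0],"turn":0},
    {"travel":[0,0,0],"turn":0},
  ],
  claw=0.0,
)

```text
time_s: 5.02
ee_pos: [0.5734, -0.2739, 0.0493]
tool_rot: [[0.986, -0.167, -0.0], [-0.167, -0.986, 0.0], [-0.0, -0.0, -1.0]]
contact_force: [0.0, 0.1, -0.8]
width: 0.0305
```

Request:
send_rows(
  motion=[
    {"travel":[0,0,0],"turn":0},
    {"travel":[0,0,0],"turn":0},
    {"travel":[0,0,0],"turn":0},
  ],
)

```text
time_s: 5.27
ee_pos: [0.5733, -0.2749, 0.0494]
tool_rot: [[0.986, -0.167, -0.0], [-0.167, -0.986, -0.002], [0.0, 0.002, -1.0]]
contact_force: [-1.1, -3.8, -1.5]
width: 0.0134
```

```bash
python3 - <<'E'
from plant import arm,cams
import cv2,numpy as np
s=arm.sense(); print(s["time_s"],s["ee_pos"],s["width"],s["contact_force"])
f=cams.grab_frame("wrist");g=cams.grab_frame("scene")
cv2.imwrite("pics/wrist4.png",f["color"])
cv2.imwrite("pics/scene4.png",cv2.resize(g["color"][140:240,140:300],None,fx=5,fy=5,interpolation=cv2.INTER_CUBIC))
g=cams.grab_frame("side")
cv2.imwrite("pics/side4.png",cv2.resize(g["color"][110:230,280:440],None,fx=5,fy=5,interpolation=cv2.INTER_CUBIC))
E
```

```text
5.2667 [ 0.57332821 -0.27485896  0.04938117] 0.013408987096922882 [-1.08133486 -3.77051546 -1.52972904]
```

View pics/wrist4.png

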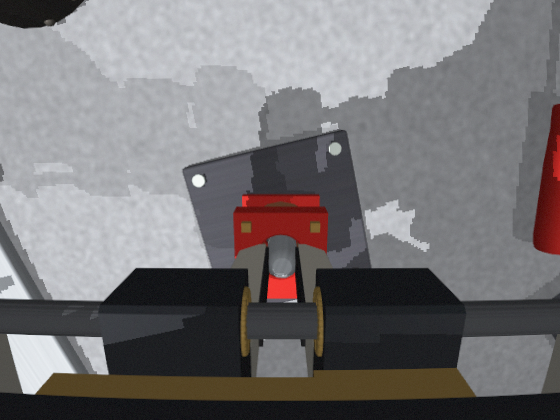

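View pics/scene4.png

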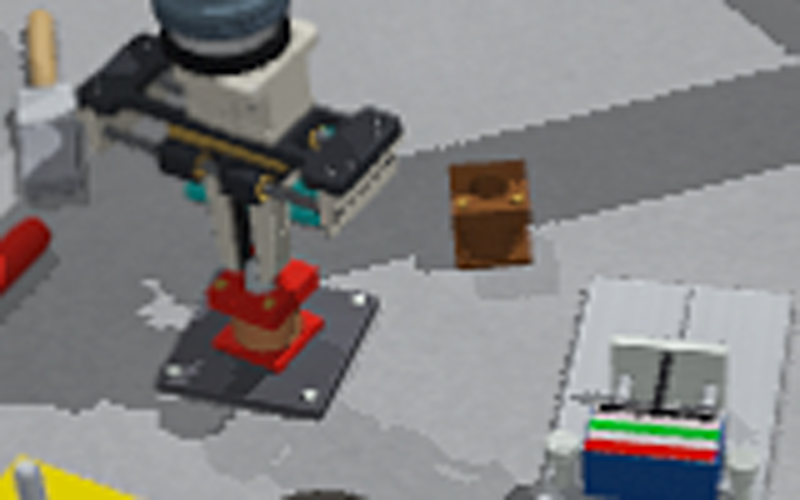

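View pics/side4.png

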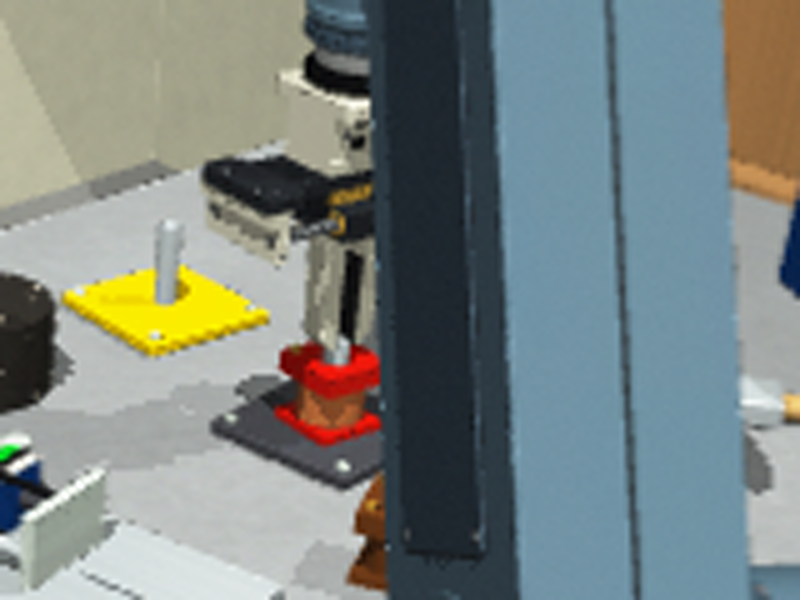

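```bash
python3 - <<'E'
from plant import arm,cams,finder
import cv2,numpy as np
from h import *
s=arm.sense(); print(s["time_s"],s["ee_pos"],s["width"],s["contact_force"],s["joint_torque"])
for n in ["scene","wrist","side"]:
    f=cams.grab_frame(n);W=cloud(f)
    m=(f["range_z"]>0)&(abs(W[...,0]-.573)<.03)&(abs(W[...,1]+.274)<.05)&(W[...,2]>.061)&(W[...,2]<.11)
    q=W[m];print(n,len(q))
    for a in range(62,110,6):
        t=q[(q[:,2]*1000>=a)&(q[:,2]*1000<a+6)]
        if len(t): print(a,len(t),t.min(0).round(3),t.max(0).round(3))
    if n=="wrist":
        cv2.imwrite("pics/w5.png",cv2.resize(f["color"][180:320,200:360],None,fx=5,fy=4,interpolation=cv2.INTER_CUBIC))
    P=proj(f,[s["ee_pos"],np.array(s["ee_pos"])-[0,0,.019]]);print(n,P)
E
```

```text
5.4167 [ 0.57332093 -0.27484533  0.04937537] 0.013310143904096832 [-1.64542936 -5.11299931 -1.08640223] [ 3.09986897e+00 -5.61416531e+01 -2.43433535e+01  1.51049674e+00
  5.93085140e-01 -3.85025096e-04]
scene 163
62 18 [ 0.558 -0.296  0.062] [ 0.602 -0.253  0.068]
68 11 [ 0.567 -0.293  0.068] [ 0.582 -0.276  0.074]
74 19 [ 0.564 -0.296  0.074] [ 0.589 -0.257  0.08 ]
80 22 [ 0.569 -0.299  0.08 ] [ 0.587 -0.255  0.086]
86 23 [ 0.565 -0.299  0.086] [ 0.592 -0.255  0.092]
92 20 [ 0.568 -0.302  0.092] [ 0.588 -0.254  0.098]
98 21 [ 0.569 -0.296  0.098] [ 0.587 -0.252  0.104]
104 25 [ 0.568 -0.298  0.104] [ 0.59  -0.251  0.11 ]
scene [[192.1778326  197.61050542]
 [192.80322357 202.17043226]]
wrist 2966
62 258 [ 0.565 -0.291  0.062] [ 0.596 -0.259  0.068]
68 767 [ 0.567 -0.297  0.068] [ 0.586 -0.257  0.074]
74 291 [ 0.566 -0.298  0.074] [ 0.587 -0.257  0.08 ]
80 360 [ 0.57  -0.298  0.08 ] [ 0.587 -0.256  0.086]
86 394 [ 0.566 -0.298  0.086] [ 0.587 -0.256  0.092]
92 381 [ 0.567 -0.299  0.092] [ 0.587 -0.255  0.098]
98 218 [ 0.568 -0.291  0.098] [ 0.586 -0.264  0.104]
104 263 [ 0.572 -0.29   0.104] [ 0.586 -0.264  0.11 ]
wrist [[280.39752085 250.34996768]
 [280.48856062 239.12439109]]
side 168
62 11 [ 0.565 -0.284  0.063] [ 0.579 -0.26   0.068]
68 17 [ 0.561 -0.287  0.069] [ 0.579 -0.253  0.073]
74 23 [ 0.561 -0.292  0.074] [ 0.583 -0.251  0.08 ]
80 23 [ 0.561 -0.29   0.08 ] [ 0.584 -0.25   0.086]
86 23 [ 0.561 -0.293  0.086] [ 0.584 -0.25   0.092]
92 28 [ 0.56  -0.29   0.092] [ 0.583 -0.247  0.098]
98 18 [ 0.562 -0.29   0.098] [ 0.586 -0.249  0.104]
104 25 [ 0.562 -0.288  0.104] [ 0.586 -0.247  0.11 ]
side [[346.75253123 182.45782613]
 [346.15914648 187.6880437 ]]
```

View pics/w5.png

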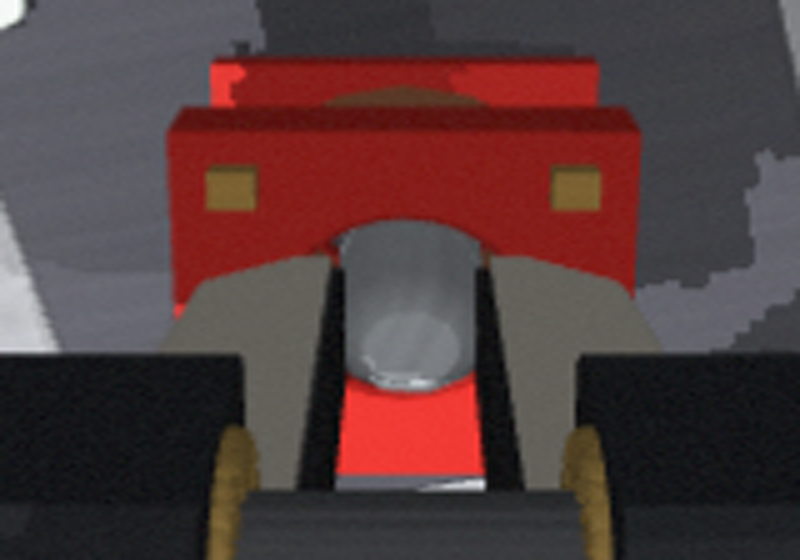

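```bash
python3 - <<'E'
from plant import arm,cams
import cv2,numpy as np,pickle
from h import *
for nm in ["d1.pkl","d3.pkl",None]:
    f=pickle.load(open(nm,"rb"))["wrist"] if nm else cams.grab_frame("wrist")
    W=cloud(f);print(nm,f["world_from_camera"][:3,3])
    cols=[252,258] if nm is None else [178,186]
    for c in cols:
        for r in range(236,300,6): print(c,r,f["range_z"][r,c].round(4),W[r,c].round(4), f["color"][r,c])
E
```

```text
d1.pkl [ 0.62928154 -0.24859122  0.4313951 ]
178 236 0.42 [ 0.4596 -0.1717  0.0331] [ 7 18 32]
178 242 0.4081 [ 0.4578 -0.1761  0.0461] [ 39  67 106]
178 248 0.1695 [ 0.5553 -0.2194  0.2721] [64 69 70]
178 254 0.162 [ 0.556  -0.2216  0.2799] [63 69 70]
178 260 0.1591 [ 0.5548 -0.2229  0.2833] [43 45 46]
178 266 0.1541 [ 0.5546 -0.2246  0.2886] [9 5 7]
178 272 0.1527 [ 0.5529 -0.2256  0.2906] [12  6 10]
178 278 0.1543 [ 0.5496 -0.2262  0.2898] [ 8 10  6]
178 284 0.1536 [ 0.5475 -0.2271  0.2912] [7 7 3]
178 290 0.1543 [ 0.5446 -0.2279  0.2912] [13 11 11]
178 296 0.1527 [ 0.543  -0.2289  0.2934] [11  7  9]
186 236 0.4156 [ 0.4645 -0.1817  0.0372] [ 7 19 34]
186 242 0.4098 [ 0.4603 -0.1849  0.0445] [37 59 93]
186 248 0.1722 [ 0.5555 -0.2228  0.2695] [57 60 63]
186 254 0.1661 [ 0.5554 -0.2246  0.276 ] [9 5 5]
186 260 0.1658 [ 0.5529 -0.2255  0.277 ] [4 3 4]
186 266 0.1664 [ 0.55   -0.2263  0.2772] [11  9  9]
186 272 0.1676 [ 0.5467 -0.2271  0.2769] [10  8  9]
186 278 0.1667 [ 0.5445 -0.2281  0.2784] [10 10 12]
186 284 0.1658 [ 0.5423 -0.2291  0.28  ] [ 8  7 11]
186 290 0.4757 [ 0.3719 -0.
[... 1799 characters left out ...]
95 97]
252 290 0.1286 [ 0.5845 -0.2662  0.1147] [88 95 98]
252 296 0.1244 [ 0.5843 -0.2665  0.1191] [87 94 97]
258 236 0.1849 [ 0.586  -0.2649  0.0562] [ 27  30 136]
258 242 0.1854 [ 0.5828 -0.2643  0.0566] [ 24  29 134]
258 248 0.1705 [ 0.5848 -0.2656  0.0714] [89 95 97]
258 254 0.1628 [ 0.5847 -0.2662  0.0794] [ 91  96 100]
258 260 0.1554 [ 0.5848 -0.2667  0.0869] [89 95 96]
258 266 0.1486 [ 0.5849 -0.2671  0.094 ] [ 90  98 100]
258 272 0.1424 [ 0.5849 -0.2676  0.1003] [91 97 98]
258 278 0.1385 [ 0.5842 -0.2677  0.1046] [ 91  96 100]
258 284 0.1315 [ 0.585  -0.2683  0.1115] [88 96 99]
258 290 0.1277 [ 0.5845 -0.2685  0.1156] [ 93  98 100]
258 296 0.1238 [ 0.5842 -0.2687  0.1196] [88 95 98]
```

The picture shows the fingertips (row ~245, z ≈ 0.068 by depth) closed on the post's top, above the red plate. The tips are about 19 mm behind the reported TCP, not ahead of it. The coil hasn't moved. I open, then go about 36 mm lower in small steps while watching the force.

Request:
send_rows(
  motion=[
    {"travel":[0,0,0],"turn":0},
    {"travel":[0,0,0],"turn":0},
    {"travel":[0,0,0],"turn":0},
    {"travel":[0,0,0],"turn":0},
    {"travel":[0,0,0],"turn":0},
  ],
  claw=1.0,
)

```text
time_s: 6.03
ee_pos: [0.5736, -0.2733, 0.0494]
tool_rot: [[0.986, -0.167, 0.0], [-0.167, -0.986, 0.001], [-0.0, -0.001, -1.0]]
contact_force: [0.3, -0.4, -0.2]
width: 0.0423
```

Request:
send_rows(
  motion=[
    {"travel":[0,0,0],"turn":0},
    {"travel":[0,0,0],"turn":0},
    {"travel":[0,0,0],"turn":0},
    {"travel":[0,0,0],"turn":0},
    {"travel":[0,0,0],"turn":0},
  ],
)

```text
time_s: 6.45
ee_pos: [0.5735, -0.2738, 0.0494]
tool_rot: [[0.986, -0.167, -0.0], [-0.167, -0.986, 0.0], [-0.0, -0.0, -1.0]]
contact_force: [-0.3, 0.1, 0.7]
width: 0.0753
```

```bash
python3 - <<'E'
from plant import arm,cams
import cv2,pickle
from h import *
s=arm.sense(); print(s["time_s"],s["ee_pos"],s["tool_rot"],s["contact_force"],s["width"])
f=cams.grab_frame("wrist")
cv2.imwrite("pics/wrist6.png",f["color"]);W=cloud(f)
print(redtop(f),f["world_from_camera"][:3,3])
for r in range(236,262,4): print(r,W[r,186])
g=cams.grab_frame("scene")
cv2.imwrite("pics/scene6.png",cv2.resize(g["color"][140:240,140:300],None,fx=5,fy=5,interpolation=cv2.INTER_CUBIC))
E
```

```text
6.45 [ 0.57345517 -0.27381736  0.04935299] [[ 9.85884654e-01 -1.67425953e-01 -1.10491525e-06]
 [-1.67425953e-01 -9.85884652e-01  5.54485023e-05]
 [-1.03728374e-05 -5.44808360e-05 -9.99999998e-01]] [-0.31203001  0.14001738  0.70362925] 0.07532862697730983
(((562.1083374023438, -272.9112243652344), (49.3953742980957, 26.352279663085938), 80.4407958984375), np.int32(3054)) [ 0.64315285 -0.28646981  0.23160073]
236 [ 5.76178060e-01 -2.05888850e-01 -5.19294736e-04]
240 [ 0.57300701 -0.20489594 -0.00130017]
244 [ 0.56998122 -0.20409993 -0.00149351]
248 [ 0.59090515 -0.22945741  0.07168978]
252 [ 0.59086022 -0.23108697  0.07763203]
256 [ 0.59050029 -0.2322817   0.08228289]
260 [ 0.59030003 -0.23355412  0.08707519]
```

View pics/wrist6.png

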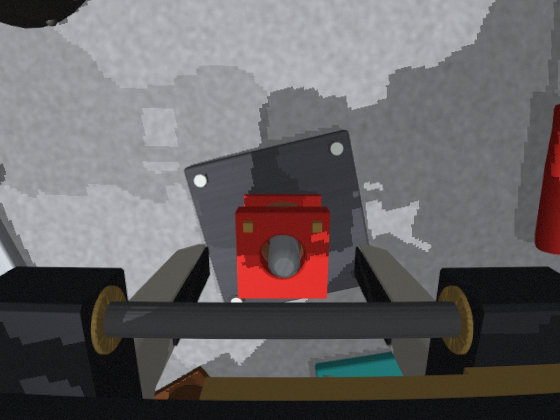

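View pics/scene6.png

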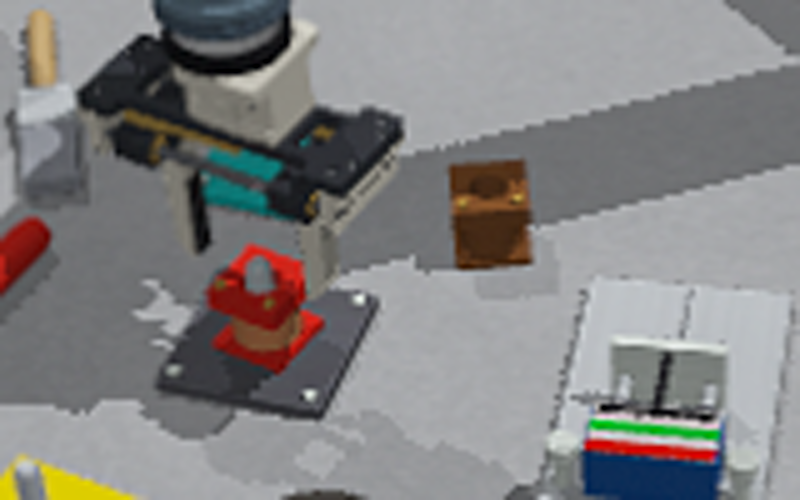

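The images confirm it: the tips hover above the plate, centred on the coil (columns 236–328 between the fingers).

Request:
send_rows(
  motion=[
    {"travel":[0,0,0],"turn":0},
    {"travel":[0,0,5],"turn":0},
    {"travel":[0,0,5],"turn":0},
    {"travel":[0,0,0],"turn":0},
  ],
)

```text
time_s: 6.88
ee_pos: [0.5726, -0.2733, 0.0379]
tool_rot: [[0.986, -0.167, -0.002], [-0.167, -0.986, 0.001], [-0.002, -0.001, -1.0]]
contact_force: [-0.9, -0.1, -0.5]
width: 0.0926
```

Request:
send_rows(
  motion=[
    {"travel":[0,0,7],"turn":0},
    {"travel":[0,0,7],"turn":0},
    {"travel":[0,0,0],"turn":0},
    {"travel":[0,0,0],"turn":0},
  ],
)

```text
time_s: 7.22
ee_pos: [0.5729, -0.2735, 0.0244]
tool_rot: [[0.986, -0.167, -0.001], [-0.167, -0.986, 0.001], [-0.002, -0.001, -1.0]]
contact_force: [0.3, 0.8, -0.5]
width: 0.0929
```

Request:
send_rows(
  motion=[
    {"travel":[0,0,5],"turn":0},
    {"travel":[0,0,5],"turn":0},
    {"travel":[0,0,0],"turn":0},
    {"travel":[0,0,0],"turn":0},
  ],
)

```text
time_s: 7.55
ee_pos: [0.5732, -0.2736, 0.0149]
tool_rot: [[0.986, -0.167, -0.001], [-0.167, -0.986, 0.001], [-0.001, -0.0, -1.0]]
contact_force: [0.6, 0.2, 0.0]
width: 0.0929
```

```bash
python3 - <<'E'
from plant import arm,cams
import cv2,pickle
from h import *
s=arm.sense(); print(s["time_s"],s["ee_pos"],s["contact_force"],s["width"])
f=cams.grab_frame("wrist")
cv2.imwrite("pics/wrist7.png",f["color"])
for n in ["scene","side"]:
    g=cams.grab_frame(n);W=cloud(g)
    y,x=(140,140) if n=="scene" else (110,280)
    cv2.imwrite(f"pics/{n}7.png",cv2.resize(g["color"][y:y+100,x:x+160],None,fx=5,fy=5,interpolation=cv2.INTER_CUBIC))
E
```

```text
7.55 [ 0.57317533 -0.27362975  0.01488141] [0.57144844 0.18649937 0.02883172] 0.09288229669737963
```

View pics/wrist7.png

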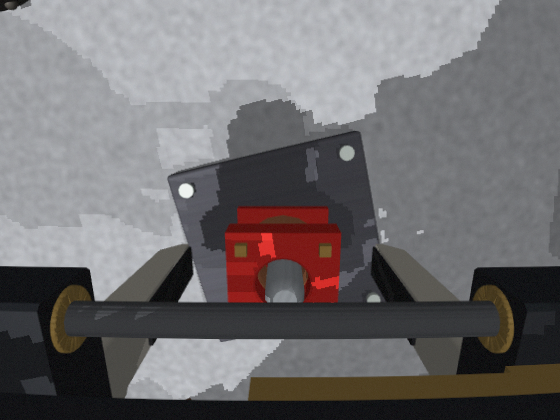

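View pics/scene7.png

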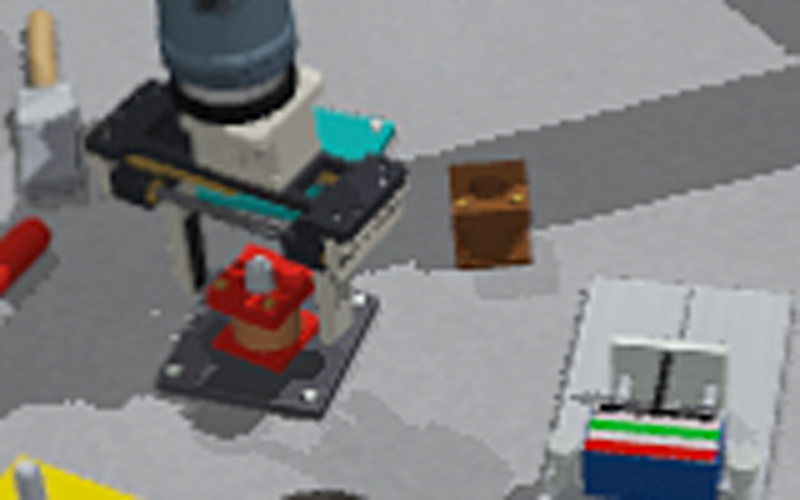

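Fingers now flank the upper plate. Closing.

Request:
send_rows(
  motion=[
    {"travel":[0,0,0],"turn":0},
    {"travel":[0,0,0],"turn":0},
    {"travel":[0,0,0],"turn":0},
    {"travel":[0,0,0],"turn":0},
    {"travel":[0,0,0],"turn":0},
  ],
  claw=0.0,
  grip_force=40,
)

```text
time_s: 8.12
ee_pos: [0.5735, -0.2739, 0.0154]
tool_rot: [[0.986, -0.167, 0.0], [-0.167, -0.986, -0.0], [0.0, 0.0, -1.0]]
contact_force: [0.1, 0.5, -0.6]
width: 0.0646
```

Request:
send_rows(
  motion=[
    {"travel":[0,0,0],"turn":0},
    {"travel":[0,0,0],"turn":0},
    {"travel":[0,0,0],"turn":0},
    {"travel":[0,0,0],"turn":0},
    {"travel":[0,0,0],"turn":0},
  ],
)

```text
time_s: 8.53
ee_pos: [0.5735, -0.2739, 0.0153]
tool_rot: [[0.986, -0.167, 0.0], [-0.167, -0.986, -0.0], [0.0, 0.0, -1.0]]
contact_force: [0.2, -1.2, -0.1]
width: 0.0496
```

Request:
send_rows(
  motion=[
    {"travel":[0,0,-4],"turn":0},
    {"travel":[0,0,-10],"turn":0},
    {"travel":[0,0,-15],"turn":0},
    {"travel":[0,0,-15],"turn":0},
    {"travel":[0,0,-15],"turn":0},
  ],
)

```text
time_s: 8.95
ee_pos: [0.5732, -0.2736, 0.0752]
tool_rot: [[0.986, -0.167, -0.001], [-0.167, -0.986, 0.001], [-0.001, -0.0, -1.0]]
contact_force: [-0.3, -0.3, -2.7]
width: 0.0493
```

Request:
send_rows(
  motion=[
    {"travel":[0,0,-15],"turn":0},
    {"travel":[0,0,-15],"turn":0},
    {"travel":[0,0,-15],"turn":0},
    {"travel":[0,0,-6],"turn":0},
    {"travel":[0,0,0],"turn":0},
  ],
)

```text
time_s: 9.37
ee_pos: [0.5744, -0.2744, 0.1276]
tool_rot: [[0.986, -0.167, 0.003], [-0.167, -0.986, -0.002], [0.003, 0.002, -1.0]]
contact_force: [0.6, -0.2, -3.0]
width: 0.0496
```

```bash
python3 - <<'E'
from plant import arm,cams
import cv2,pickle,numpy as np
from h import *
s=arm.sense(); print(s["time_s"],s["ee_pos"],s["tool_rot"],s["contact_force"],s["width"])
f=cams.grab_frame("wrist")
cv2.imwrite("pics/wrist8.png",f["color"])
g=cams.grab_frame("scene")
cv2.imwrite("pics/scene8.png",cv2.resize(g["color"][130:240,140:300],None,fx=5,fy=5,interpolation=cv2.INTER_CUBIC))
pickle.dump({"wrist":f,"s":s},open("d8.pkl","wb"))
E
```

```text
9.3667 [ 0.57441074 -0.27442241  0.12761329] [[ 0.98590235 -0.16729428  0.00303077]
 [-0.16728847 -0.98590579 -0.00208234]
 [ 0.00333642  0.00154597 -0.99999324]] [ 0.63469099 -0.22228968 -3.00965945] 0.04960979564384
```

View pics/wrist8.png

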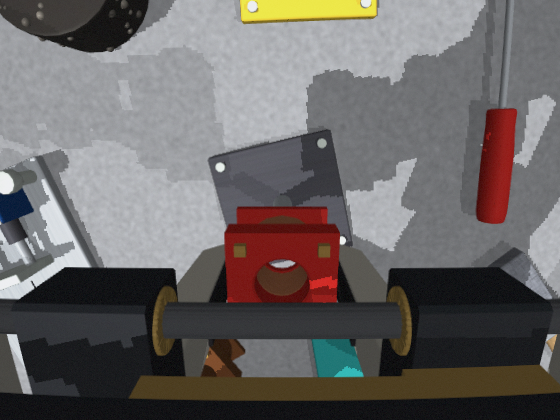

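View pics/scene8.png

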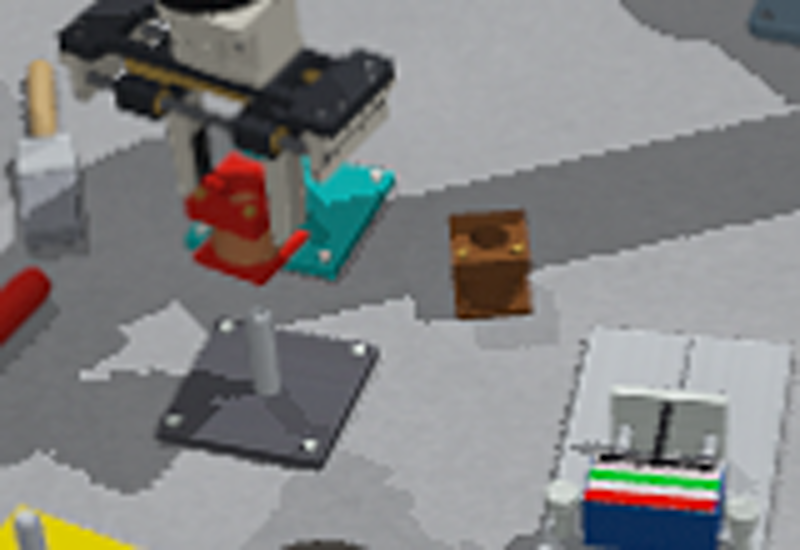

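The coil is off its post, with the bore showing at (283,280) and the bare post in the scene view. Now I carry it to in front of the stop.

Request:
send_rows(
  motion=[
    {"travel":[-13.8,-29.2,0],"turn":0},
    {"travel":[-13.8,-29.2,0],"turn":0},
    {"travel":[-13.8,-29.2,0],"turn":0},
    {"travel":[-13.8,-29.2,0],"turn":0},
    {"travel":[-13.8,-29.2,0],"turn":0},
  ],
)

```text
time_s: 9.88
ee_pos: [0.5283, -0.1167, 0.1239]
tool_rot: [[0.986, -0.168, -0.003], [-0.168, -0.986, 0.001], [-0.003, -0.001, -1.0]]
contact_force: [0.7, 0.1, -3.2]
width: 0.0497
```

Request:
send_rows(
  motion=[
    {"travel":[-13.8,-29.2,0],"turn":0},
    {"travel":[-13.8,-29.2,0],"turn":0},
    {"travel":[-13.8,-29.2,0],"turn":0},
    {"travel":[0,0,0],"turn":-0.086},
    {"travel":[0,0,0],"turn":-0.086},
  ],
)

```text
time_s: 10.3
ee_pos: [0.5019, -0.0227, 0.1242]
tool_rot: [[1.0, 0.011, -0.003], [0.011, -1.0, 0.001], [-0.003, -0.001, -1.0]]
contact_force: [0.6, -0.0, -3.0]
width: 0.05
```

Request:
send_rows(
  motion=[
    {"travel":[0,0,15],"turn":-0.086},
    {"travel":[0,0,15],"turn":-0.086},
    {"travel":[0,0,15],"turn":0},
    {"travel":[0,0,10],"turn":0},
    {"travel":[0,0,0],"turn":0},
  ],
)

```text
time_s: 10.72
ee_pos: [0.5012, -0.0244, 0.0675]
tool_rot: [[0.985, 0.174, -0.006], [0.174, -0.985, 0.002], [-0.006, -0.003, -1.0]]
contact_force: [-0.2, -0.2, -2.8]
width: 0.0498
```

Request:
send_rows(
  motion=[
    {"travel":[0,0,0],"turn":0},
    {"travel":[0,0,0],"turn":0},
  ],
)

```text
time_s: 10.88
ee_pos: [0.5041, -0.0252, 0.0707]
tool_rot: [[0.985, 0.175, 0.0], [0.175, -0.985, -0.0], [0.0, 0.0, -1.0]]
contact_force: [0.5, -0.3, -3.1]
width: 0.0495
```

```bash
python3 - <<'E'
from plant import arm,cams
import cv2,pickle,numpy as np
from h import *
s=arm.sense(); print(s["time_s"],s["ee_pos"],s["tool_rot"],s["contact_force"],s["width"])
f=cams.grab_frame("wrist")
cv2.imwrite("pics/wrist9.png",f["color"])
g=cams.grab_frame("scene");k=cams.grab_frame("side")
a=cv2.resize(g["color"][160:260,220:330],(440,400),interpolation=cv2.INTER_CUBIC)
b=cv2.resize(k["color"][140:250,240:350],(360,400),interpolation=cv2.INTER_CUBIC)
cv2.imwrite("pics/sc9.png",np.hstack([a,b]))
pickle.dump({"wrist":f,"s":s,"scene":g,"side":k},open("d9.pkl","wb"))
E
```

```text
10.8833 [ 0.50405447 -0.02522198  0.07067044] [[ 9.84653599e-01  1.74519845e-01  3.37646554e-04]
 [ 1.74519887e-01 -9.84653644e-01 -9.89173804e-05]
 [ 3.15201864e-04  1.56325393e-04 -9.99999938e-01]] [ 0.54159504 -0.25207801 -3.13391348] 0.04954215988050199
```

View pics/wrist9.png

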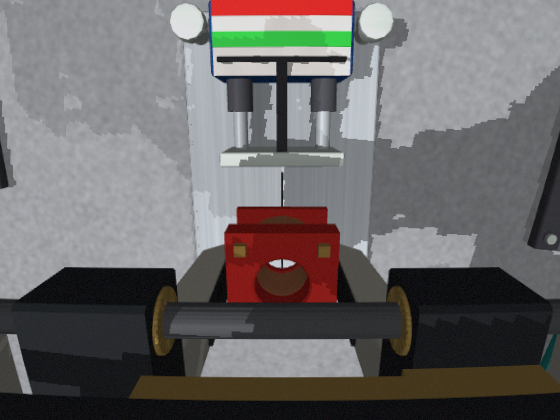

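View pics/sc9.png

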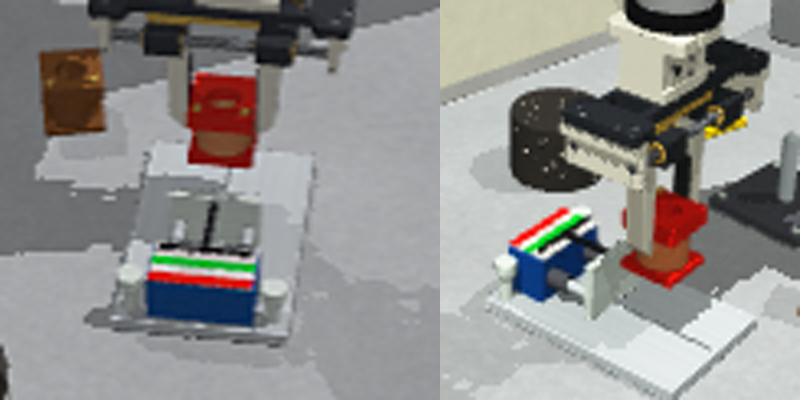

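The coil hangs square in front of the stop, its centre and the line both near col 282. A numeric check follows.

```bash
python3 - <<'E'
import pickle,numpy as np,cv2
from h import *
d=pickle.load(open("d9.pkl","rb"));f=d["wrist"];s=d["s"]
R=np.array(s["tool_rot"]);p=np.array(s["ee_pos"])
def T(px,z): return ((onplane(f,px,z)-p)@R*1000).round(1)
h=hsv(f);zt=p[2]+.0427
red=((h[...,0]<8)|(h[...,0]>172))&(h[...,1]>150)
# red edges columns at upper plate rows
for r in (240,250,260):
    xs=np.nonzero(red[r,200:360])[0]+200;print('coil row',r,xs.min(),xs.max(),T([(xs.min()-.5,r),(xs.max()+.5,r)],zt)[:,:2].tolist())
def rect(m,z,nm):
    ys,xs=np.nonzero(m);w=T(np.c_[xs,ys],z)[:,:2];v=np.linalg.svd(w-w.mean(0),full_matrices=False)[2][0]
    c=max(cv2.findContours(m.astype(np.uint8),cv2.RETR_EXTERNAL,cv2.CHAIN_APPROX_NONE)[0],key=len).reshape(-1,2)
    print(nm,w.mean(0),'ang',np.degrees(np.arctan(v[0]/v[1])),w.min(0),w.max(0))
roi=np.zeros(h.shape[:2],bool);roi[20:60,200:365]=1
rect(roi&(h[...,0]>50)&(h[...,0]<75)&(h[...,1]>120),.0505,'green')
roi=np.zeros(h.shape[:2],bool);roi[168:206,275:290]=1
rect(roi&(h[...,2]<110),.012,'line')
# lower plate front edge (z=underside+... top of lower plate ~ unknown) and upper plate
rows=[np.nonzero(red[:,c])[0].min() for c in range(240,326,5)];print('lower front rows',rows)
g=cv2.cvtColor(f["color"],cv2.COLOR_BGR2GRAY)
print('col250',g[215:240,250],'\ncol310',g[215:240,310])
c=f["color"][145:300,205:360];cv2.imwrite("pics/z9.png",cv2.resize(c,(775,590),interpolation=cv2.INTER_CUBIC))
W=cloud(f)
for r in range(148,172,2): print(r,((W[r,240]-p)@R*1000).round(1),((W[r,325]-p)@R*1000).round(1))
E
```

```text
coil row 240 225 338 [[21.0, -23.6], [21.1, 25.2]]
coil row 250 225 338 [[16.5, -23.8], [16.5, 25.4]]
coil row 260 225 338 [[11.8, -24.0], [11.9, 25.7]]
green [114.31562199   0.59339441] ang 0.29207123350255604 [110.4 -37.2] [118.2  38.4]
line [23.72058824  0.75      ] ang 90.0 [11.7  0.4] [35.5  1.1]
lower front rows [np.int64(0), np.int64(0), np.int64(0), np.int64(0), np.int64(0), np.int64(0), np.int64(0), np.int64(0), np.int64(0), np.int64(0), np.int64(0), np.int64(0), np.int64(0), np.int64(0), np.int64(0), np.int64(0), np.int64(0), np.int64(0)]
col250 [46 47 48 46 42 46 48 48 41 32 32 33 29 34 33 26 31 29 47 58 56 63 62 61
 61] 
col310 [49 47 44 43 49 46 44 49 45 36 29 28 34 29 30 29 36 33 45 48 52 47 47 48
 47]
148 [ 53.9 -25.2  36.1] [53.9 28.1 37.3]
150 [ 53.2 -24.6  30.3] [53.3 27.1 29.2]
152 [ 53.2 -22.8  15.6] [53.3 25.4 14.9]
154 [ 52.3 -22.6  13.2] [52.4 25.1 12.7]
156 [ 51.3 -22.5  12.1] [51.3 25.2 12.8]
158 [ 50.  -22.7  14. ] [50.2 25.2 12.2]
160 [ 49.1 -22.5  11.9] [49.1 25.2 12.2]
162 [ 48.  -22.5  11.8] [47.9 25.3 12.7]
164 [ 46.9 -22.5  11.3] [46.9 25.2 11.6]
166 [ 39.5 -28.5  60.3] [39.6 31.3 60.6]
168 [ 38.1 -28.5  60.4] [38.2 31.3 59.9]
170 [ 36.7 -28.6  60.4] [36.6 31.5 61.4]<stdin>:14: RuntimeWarning: divide by zero encountered in scalar divide
```

View pics/z9.png

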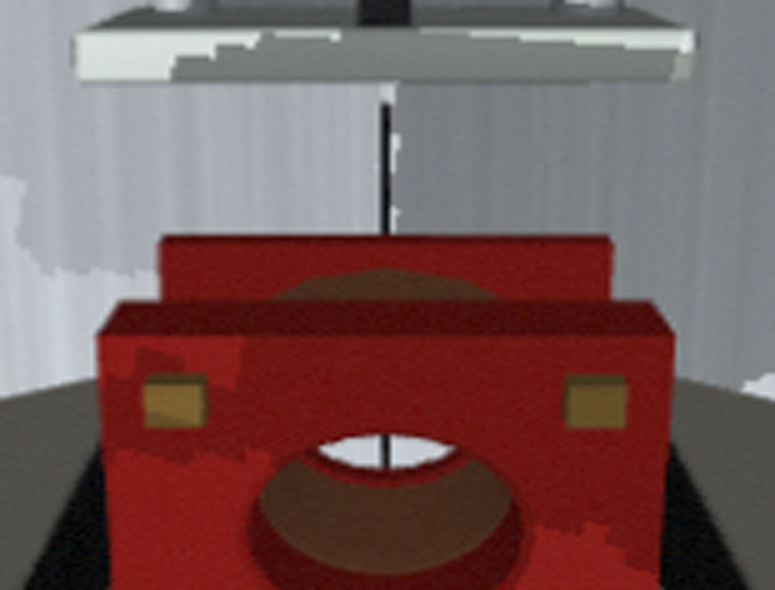

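Coil, line and band agree laterally within about 0.3 mm, and the gap to the stop is about 21 mm. Lowering to the bed.

Request:
send_rows(
  motion=[
    {"travel":[0,0,12],"turn":0},
    {"travel":[0,0,14],"turn":0},
    {"travel":[0,0,12],"turn":0},
    {"travel":[0,0,8],"turn":0},
    {"travel":[0,0,3],"turn":0},
  ],
)

```text
time_s: 11.45
ee_pos: [0.5032, -0.025, 0.0207]
tool_rot: [[0.985, 0.175, -0.001], [0.175, -0.985, 0.0], [-0.001, -0.0, -1.0]]
contact_force: [0.2, 0.0, -3.1]
width: 0.0497
```

Request:
send_rows(
  motion=[
    {"travel":[0,0,0],"turn":0},
    {"travel":[0,0,0],"turn":0},
    {"travel":[0,0,0],"turn":0},
  ],
)

```text
time_s: 11.7
ee_pos: [0.5044, -0.0253, 0.0221]
tool_rot: [[0.985, 0.175, 0.001], [0.175, -0.985, -0.0], [0.001, 0.001, -1.0]]
contact_force: [0.5, -0.2, -3.1]
width: 0.0494
```

Request:
send_rows(
  motion=[
    {"travel":[0,0,1.5],"turn":0},
    {"travel":[0,0,0],"turn":0},
    {"travel":[0,0,0],"turn":0},
  ],
)

```text
time_s: 11.95
ee_pos: [0.5039, -0.0251, 0.0201]
tool_rot: [[0.985, 0.175, 0.0], [0.175, -0.985, -0.0], [0.0, 0.0, -1.0]]
contact_force: [-0.3, -0.2, -4.4]
width: 0.0497
```

Request:
send_rows(
  motion=[
    {"travel":[0,0,1.5],"turn":0},
    {"travel":[0,0,0],"turn":0},
    {"travel":[0,0,0],"turn":0},
  ],
)

```text
time_s: 12.2
ee_pos: [0.5036, -0.025, 0.0183]
tool_rot: [[0.985, 0.175, -0.0], [0.175, -0.985, 0.0], [-0.0, -0.0, -1.0]]
contact_force: [0.2, 0.1, -2.9]
width: 0.0499
```

Request:
send_rows(
  motion=[
    {"travel":[0,0,1],"turn":0},
    {"travel":[0,0,0],"turn":0},
    {"travel":[0,0,0],"turn":0},
  ],
)

```text
time_s: 12.45
ee_pos: [0.5038, -0.0251, 0.0174]
tool_rot: [[0.985, 0.175, 0.0], [0.175, -0.985, -0.0], [0.0, 0.0, -1.0]]
contact_force: [0.2, 0.5, -2.9]
width: 0.0498
```

Request:
send_rows(
  motion=[
    {"travel":[0,0,0.6],"turn":0},
    {"travel":[0,0,0],"turn":0},
    {"travel":[0,0,0],"turn":0},
  ],
)

```text
time_s: 12.7
ee_pos: [0.5039, -0.0251, 0.0173]
tool_rot: [[0.985, 0.175, 0.0], [0.175, -0.985, -0.0], [0.0, 0.0, -1.0]]
contact_force: [-1.8, -0.4, 5.8]
width: 0.0496
```

Request:
send_rows(
  motion=[
    {"travel":[0,0,0.5],"turn":0},
    {"travel":[0,0,0],"turn":0},
    {"travel":[0,0,0],"turn":0},
  ],
)

```text
time_s: 12.95
ee_pos: [0.5039, -0.0251, 0.0173]
tool_rot: [[0.985, 0.175, 0.001], [0.175, -0.985, -0.0], [0.001, 0.0, -1.0]]
contact_force: [-3.5, 0.8, 9.9]
width: 0.0499
```

On the bed at z = 0.0173, as predicted. I ease the down load, then approach the stop.

Request:
send_rows(
  motion=[
    {"travel":[0,0,-0.5],"turn":0},
    {"travel":[3,0,0],"turn":0},
    {"travel":[5,0,0],"turn":0},
    {"travel":[5,0,0],"turn":0},
    {"travel":[3,0,0],"turn":0},
  ],
)

```text
time_s: 13.37
ee_pos: [0.5159, -0.0229, 0.0183]
tool_rot: [[0.984, 0.176, -0.007], [0.176, -0.984, -0.001], [-0.007, -0.0, -1.0]]
contact_force: [-14.6, -2.8, 24.8]
width: 0.0498
```

Request:
send_rows(
  motion=[
    {"travel":[0,0,0],"turn":0},
    {"travel":[0,0,0],"turn":0},
    {"travel":[0,0,0],"turn":0},
  ],
)

```text
time_s: 13.62
ee_pos: [0.5169, -0.0227, 0.0183]
tool_rot: [[0.984, 0.176, -0.005], [0.176, -0.984, -0.001], [-0.005, 0.0, -1.0]]
contact_force: [-13.1, -2.3, 24.4]
width: 0.0495
```

```bash
cat > look.py <<'E'
import sys
from plant import arm,cams
import cv2,pickle,numpy as np
from h import *
n=sys.argv[1]
s=arm.sense();R=np.array(s["tool_rot"]);p=np.array(s["ee_pos"]); print(s["time_s"],p.round(4),R[:,0].round(4),R[:,2].round(4),'Ftool',(np.array(s["contact_force"])@R).round(2),'Mtool',(np.array(s["wrist_torque"])@R).round(3),s["width"])
f=cams.grab_frame("wrist")
pickle.dump({"wrist":f,"s":s},open(f"d{n}.pkl","wb"))
c=f["color"][60:310,170:390];cv2.imwrite(f"pics/w{n}.png",cv2.resize(c,None,fx=2.4,fy=2.4,interpolation=cv2.INTER_CUBIC))
def T(px,z): return ((onplane(f,px,z)-p)@R*1000).round(1)
h=hsv(f)
roi=np.zeros(h.shape[:2],bool);roi[5:235,170:400]=1
m=roi&(h[...,0]>50)&(h[...,0]<75)&(h[...,1]>120)
ys,xs=np.nonzero(m)
if len(ys):
    w=T(np.c_[xs,ys],.0505);print('green',w.mean(0),w.min(0),w.max(0),'coil x in fixture (mm, TCP based)',94-w[:,0].mean(), 'rows',ys.min(),ys.max())
E
python3 look.py 10
```

```text
13.6167 [ 0.5169 -0.0227  0.0183] [ 0.9844  0.1759 -0.0047] [-4.6e-03 -9.0e-04 -1.0e+00] Ftool [-13.37  -0.07 -24.32] Mtool [ 0.103 -2.58  -0.013] 0.04950575952797673
green [101.07556136   1.2329765  -32.65383812] [ 97.1 -36.7 -32.7] [105.   38.8 -32.6] coil x in fixture (mm, TCP based) -7.075561357702355 rows 33 54
```

View pics/w10.png

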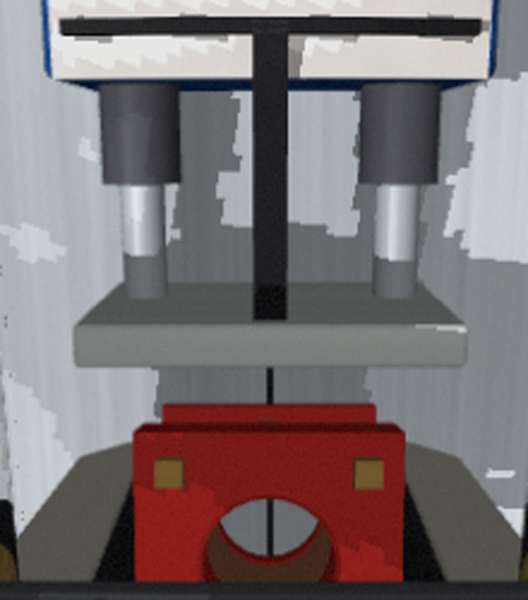

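The bed friction (down load grown to 24 N) has pitched the coil slightly in the pads, and it is not at the stop yet. I lift a little, move up closer, set it down, and let the coil settle flat before re-gripping.

Request:
send_rows(
  motion=[
    {"travel":[-2,0,-2],"turn":0},
    {"travel":[0,0,-3],"turn":0},
    {"travel":[0,0,0],"turn":0},
    {"travel":[0,0,0],"turn":0},
  ],
)

```text
time_s: 14.0
ee_pos: [0.5178, -0.0226, 0.0215]
tool_rot: [[0.985, 0.175, 0.0], [0.175, -0.985, 0.0], [0.0, 0.0, -1.0]]
contact_force: [0.0, 0.1, -3.0]
width: 0.05
```

```bash
python3 look.py 11
```

```text
14.0 [ 0.5178 -0.0226  0.0215] [9.846e-01 1.748e-01 4.000e-04] [ 4.e-04  0.e+00 -1.e+00] Ftool [ 0.03 -0.12  2.98] Mtool [0.014 0.002 0.026] 0.050009148832465294
green [100.34084976   0.75698417 -28.9       ] [ 96.4 -37.  -28.9] [104.2  38.5 -28.9] coil x in fixture (mm, TCP based) -6.340849763954466 rows 37 57
```

View pics/w11.png

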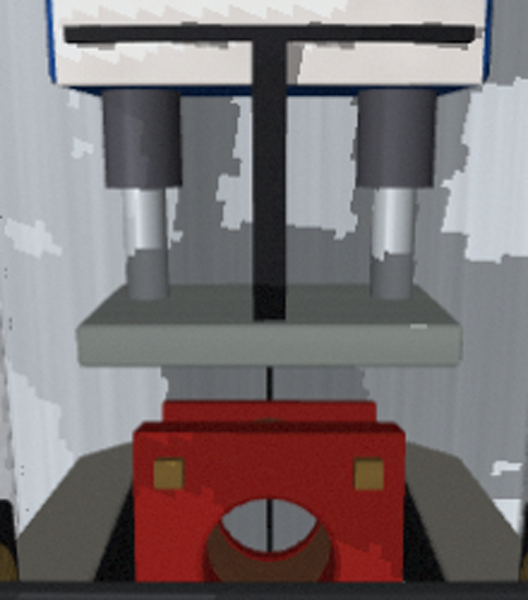

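Request:
send_rows(
  motion=[
    {"travel":[2,0,0],"turn":0},
    {"travel":[2,0,0],"turn":0},
    {"travel":[0,0,2.5],"turn":0},
    {"travel":[0,0,1],"turn":0},
    {"travel":[0,0,0],"turn":0},
  ],
)

```text
time_s: 14.47
ee_pos: [0.522, -0.0219, 0.0184]
tool_rot: [[0.985, 0.175, 0.001], [0.175, -0.985, -0.0], [0.001, 0.0, -1.0]]
contact_force: [-0.3, 0.3, -1.3]
width: 0.0497
```

Request:
send_rows(
  motion=[
    {"travel":[0,0,0.3],"turn":0},
    {"travel":[0,0,0],"turn":0},
    {"travel":[0,0,0],"turn":0},
  ],
)

```text
time_s: 14.72
ee_pos: [0.5219, -0.022, 0.0183]
tool_rot: [[0.985, 0.175, 0.001], [0.175, -0.985, -0.0], [0.001, 0.0, -1.0]]
contact_force: [0.6, -0.2, 3.3]
width: 0.0496
```

Request:
send_rows(
  motion=[
    {"travel":[0,0,0],"turn":0},
    {"travel":[0,0,0],"turn":0},
    {"travel":[0,0,0],"turn":0},
    {"travel":[0,0,0],"turn":0},
  ],
  claw=0.62,
)

```text
time_s: 15.05
ee_pos: [0.5212, -0.0219, 0.0178]
tool_rot: [[0.985, 0.175, -0.0], [0.175, -0.985, 0.0], [-0.0, -0.0, -1.0]]
contact_force: [0.2, -0.0, -0.2]
width: 0.0579
```

```bash
python3 look.py 12
```

```text
15.05 [ 0.5212 -0.0219  0.0178] [ 9.846e-01  1.749e-01 -4.000e-04] [-5.e-04  0.e+00 -1.e+00] Ftool [0.23 0.04 0.19] Mtool [-0.015  0.057  0.014] 0.057851389903515814
green [ 96.87066561   1.15106551 -32.8       ] [ 93.  -36.8 -32.8] [100.8  38.9 -32.8] coil x in fixture (mm, TCP based) -2.8706656143120313 rows 44 64
```

View pics/w12.png

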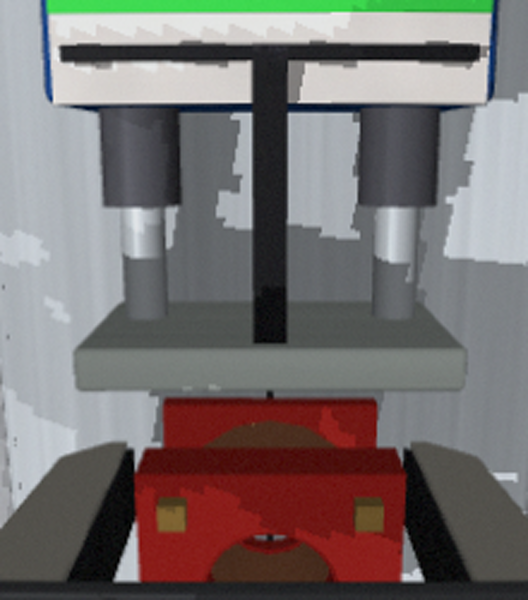

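Released, the coil stands flat again: the lower plate leads at row 227 and the top face's front edge is near row 257. It has lagged behind the TCP, so I measure it and re-centre the jaws.

```bash
cat > coilx.py <<'E'
import sys,pickle,numpy as np,cv2
from h import *
d=pickle.load(open(f"d{sys.argv[1]}.pkl","rb"));f=d["wrist"];s=d["s"];R=np.array(s["tool_rot"]);p=np.array(s["ee_pos"])
def T(px,z): return ((onplane(f,px,z)-p)@R*1000).round(1)
v=f["color"][...,2].astype(int)
for c in (236,262,300,328): print(c,v[215:275,c].tolist())
E
python3 coilx.py 12; python3 - <<'E'
import pickle,numpy as np
from h import *
for n,rows in (("9",[(228,232.6),(325,232.6)]),("12",[(240,256),(240,258),(325,256),(325,258)])):
    d=pickle.load(open(f"d{n}.pkl","rb"));f=d["wrist"];s=d["s"];R=np.array(s["tool_rot"]);p=np.array(s["ee_pos"])
    print(n,((onplane(f,rows,p[2]+.0425)-p)@R*1000).round(1))
E
```

```text
236 [120, 119, 118, 118, 119, 116, 113, 101, 100, 100, 110, 113, 114, 114, 105, 102, 100, 100, 99, 100, 100, 98, 98, 100, 101, 100, 98, 97, 99, 147, 168, 127, 84, 75, 77, 76, 75, 76, 76, 76, 76, 77, 88, 107, 113, 115, 113, 112, 114, 115, 113, 114, 95, 82, 79, 79, 100, 119, 125, 127]
262 [121, 118, 119, 118, 118, 116, 113, 100, 99, 101, 90, 78, 76, 90, 104, 115, 114, 112, 113, 113, 113, 116, 113, 114, 114, 102, 84, 73, 74, 72, 74, 76, 76, 74, 79, 76, 76, 75, 76, 76, 74, 76, 89, 109, 112, 110, 114, 113, 114, 132, 136, 139, 139, 139, 138, 139, 138, 138, 139, 137]
300 [121, 118, 117, 120, 119, 120, 113, 97, 97, 104, 92, 83, 77, 88, 105, 115, 113, 113, 112, 112, 113, 113, 112, 113, 100, 79, 72, 74, 72, 74, 73, 73, 74, 77, 76, 77, 76, 74, 77, 76, 76, 76, 88, 108, 113, 113, 113, 115, 113, 114, 113, 113, 113, 112, 112, 111, 110, 114, 113, 114]
328 [121, 120, 118, 118, 119, 118, 111, 93, 95, 101, 102, 98, 99, 100, 101, 98, 115, 125, 124, 125, 125, 125, 126, 124, 125, 127, 126, 125, 124, 126, 126, 102, 80, 77, 77, 75, 78, 79, 78, 78, 76, 77, 89, 107, 113, 113, 114, 115, 113, 114, 113, 112, 83, 73, 71, 72, 94, 102, 105, 102]
9 [[ 24.3 -22.  -42.5]
 [ 24.3  19.4 -42.5]]
12 [[ 13.6 -17.2 -42.5]
 [ 12.7 -17.2 -42.5]
 [ 13.7  19.7 -42.5]
 [ 12.7  19.8 -42.5]]
```

Request:
send_rows(
  motion=[
    {"travel":[-4,0,0],"turn":0},
    {"travel":[-4,0,0],"turn":0},
    {"travel":[-3,0,0],"turn":0},
    {"travel":[0,0,0],"turn":0},
    {"travel":[0,0,0],"turn":0},
  ],
)

```text
time_s: 15.52
ee_pos: [0.5103, -0.0239, 0.018]
tool_rot: [[0.985, 0.175, -0.0], [0.175, -0.985, 0.0], [-0.0, -0.0, -1.0]]
contact_force: [0.2, 0.5, 0.7]
width: 0.0578
```

```bash
python3 look.py 13; python3 - <<'E'
import pickle,numpy as np
from h import *
d=pickle.load(open("d13.pkl","rb"));f=d["wrist"];s=d["s"];R=np.array(s["tool_rot"]);p=np.array(s["ee_pos"])
v=f["color"][...,2].astype(int)
for c in (238,262,300,326): print(c,v[215:245,c].tolist())
h=hsv(f);red=((h[...,0]<8)|(h[...,0]>172))&(h[...,1]>150)
for r in (238,245):
    xs=np.nonzero(red[r,200:360])[0]+200;print(r,xs.min(),xs.max(),((onplane(f,[(xs.min()-.5,r),(xs.max()+.5,r)],p[2]+.0425)-p)@R*1000).round(1))
E
```

```text
15.5167 [ 0.5103 -0.0239  0.018 ] [ 0.9846  0.1747 -0.    ] [-0.  0. -1.] Ftool [ 0.28 -0.47 -0.67] Mtool [ 0.014 -0.011  0.032] 0.05775330859069133
green [107.86743413   0.77354822 -32.5       ] [103.9 -37.  -32.5] [111.8  38.6 -32.5] coil x in fixture (mm, TCP based) -13.867434126375045 rows 15 36
238 [112, 114, 113, 116, 113, 113, 113, 113, 111, 90, 77, 74, 76, 79, 74, 78, 75, 77, 99, 128, 138, 141, 141, 140, 139, 140, 137, 123, 96, 72]
262 [115, 113, 113, 114, 115, 112, 105, 84, 73, 75, 76, 74, 75, 74, 77, 76, 77, 76, 88, 109, 115, 116, 111, 114, 116, 115, 114, 114, 115, 114]
300 [115, 115, 113, 114, 113, 93, 76, 74, 73, 74, 77, 75, 76, 79, 76, 72, 75, 75, 88, 108, 117, 114, 114, 113, 114, 114, 116, 113, 115, 112]
326 [115, 111, 115, 114, 112, 113, 114, 115, 114, 91, 76, 78, 78, 77, 75, 76, 77, 73, 88, 105, 115, 114, 113, 115, 114, 114, 114, 115, 94, 72]
238 226 339 [[ 21.8 -23.1 -42.5]
 [ 21.9  25.7 -42.5]]
245 226 338 [[ 18.7 -23.2 -42.5]
 [ 18.7  25.4 -42.5]]
```

View pics/w13.png

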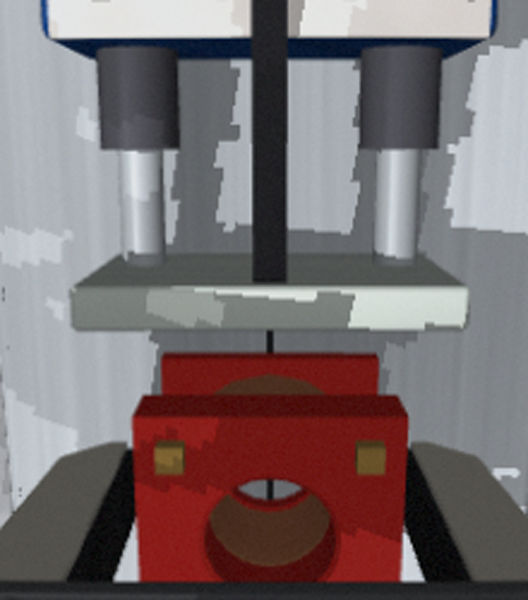

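Re-centred: the top edge is at row 233 across all columns, square. Gripping again, harder.

Request:
send_rows(
  motion=[
    {"travel":[0,0,0],"turn":0},
    {"travel":[0,0,0],"turn":0},
    {"travel":[0,0,0],"turn":0},
    {"travel":[0,0,0],"turn":0},
    {"travel":[0,0,0],"turn":0},
  ],
  claw=0.0,
  grip_force=58,
)

```text
time_s: 15.98
ee_pos: [0.5108, -0.0239, 0.018]
tool_rot: [[0.985, 0.175, 0.0], [0.175, -0.985, -0.0], [0.0, 0.0, -1.0]]
contact_force: [0.1, -0.4, 0.1]
width: 0.0493
```

Request:
send_rows(
  motion=[
    {"travel":[0,0,-1.5],"turn":0},
    {"travel":[0,0,0],"turn":0},
    {"travel":[3,0,0],"turn":0},
    {"travel":[4,0,0],"turn":0},
    {"travel":[3,0,0],"turn":0},
  ],
)

```text
time_s: 16.4
ee_pos: [0.5209, -0.022, 0.0193]
tool_rot: [[0.985, 0.175, -0.0], [0.175, -0.985, 0.0], [-0.0, -0.0, -1.0]]
contact_force: [-0.2, -0.2, -3.4]
width: 0.0491
```

Request:
send_rows(
  motion=[
    {"travel":[0,0,0],"turn":0},
    {"travel":[0,0,0],"turn":0},
    {"travel":[0,0,0],"turn":0},
    {"travel":[0,0,0],"turn":0},
  ],
)

```text
time_s: 16.73
ee_pos: [0.5202, -0.022, 0.0194]
tool_rot: [[0.985, 0.175, -0.0], [0.175, -0.985, 0.0], [-0.0, -0.0, -1.0]]
contact_force: [0.2, -0.2, -2.5]
width: 0.0496
```

```bash
python3 look.py 14
```

```text
16.7333 [ 0.5202 -0.022   0.0194] [ 9.846e-01  1.749e-01 -3.000e-04] [-4.e-04  1.e-04 -1.e+00] Ftool [0.19 0.23 2.53] Mtool [ 0.039 -0.017 -0.059] 0.04960109246695879
green [ 97.80878912   1.20936054 -31.2       ] [ 93.9 -36.8 -31.2] [101.7  38.9 -31.2] coil x in fixture (mm, TCP based) -3.808789115646249 rows 43 63
```

View pics/w14.png

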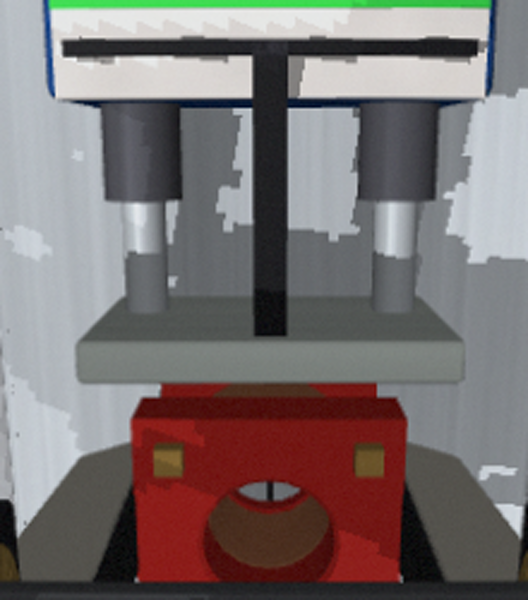

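Request:
send_rows(
  motion=[
    {"travel":[0,0,1.2],"turn":0},
    {"travel":[0,0,0],"turn":0},
    {"travel":[0,0,0],"turn":0},
    {"travel":[0,0,0],"turn":0},
  ],
)

```text
time_s: 17.12
ee_pos: [0.5204, -0.0221, 0.0182]
tool_rot: [[0.985, 0.175, -0.0], [0.175, -0.985, 0.0], [-0.0, -0.0, -1.0]]
contact_force: [0.1, -0.1, -3.6]
width: 0.0494
```

Request:
send_rows(
  motion=[
    {"travel":[0,0,0.3],"turn":0},
    {"travel":[0,0,0],"turn":0},
    {"travel":[0,0,0],"turn":0},
    {"travel":[0,0,0],"turn":0},
  ],
)

```text
time_s: 17.45
ee_pos: [0.5205, -0.0221, 0.018]
tool_rot: [[0.985, 0.175, 0.0], [0.175, -0.985, -0.0], [0.0, 0.0, -1.0]]
contact_force: [-0.8, 0.0, -1.9]
width: 0.0496
```

Just touching the bed (about 1 N of the weight carried). Advancing slowly.

Request:
send_rows(
  motion=[
    {"travel":[2,0,0],"turn":0},
    {"travel":[2,0,0],"turn":0},
    {"travel":[1,0,0],"turn":0},
    {"travel":[0,0,0],"turn":0},
    {"travel":[0,0,0],"turn":0},
  ],
)

```text
time_s: 17.87
ee_pos: [0.5257, -0.0212, 0.018]
tool_rot: [[0.985, 0.175, 0.001], [0.175, -0.985, -0.0], [0.001, 0.0, -1.0]]
contact_force: [0.1, 0.1, -0.0]
width: 0.0494
```

Request:
send_rows(
  motion=[
    {"travel":[1.5,0,0],"turn":0},
    {"travel":[1.5,0,0],"turn":0},
    {"travel":[0,0,0],"turn":0},
    {"travel":[0,0,0],"turn":0},
    {"travel":[0,0,0],"turn":0},
  ],
)

```text
time_s: 18.28
ee_pos: [0.5276, -0.0208, 0.0181]
tool_rot: [[0.985, 0.175, -0.001], [0.175, -0.985, -0.0], [-0.001, -0.0, -1.0]]
contact_force: [-5.0, -1.1, 3.4]
width: 0.0495
```

```bash
python3 look.py 15
```

```text
18.2833 [ 0.5276 -0.0208  0.0181] [ 0.9845  0.1752 -0.0015] [-1.5e-03 -1.0e-04 -1.0e+00] Ftool [-5.09  0.18 -3.43] Mtool [-0.045 -0.887 -0.034] 0.049486361385055654
green [ 90.39449794   0.97700138 -32.59994498] [ 30.3 -36.8 -32.6] [ 94.3  38.8 -32.5] coil x in fixture (mm, TCP based) 3.6055020632737325 rows 61 213
```

View pics/w15.png

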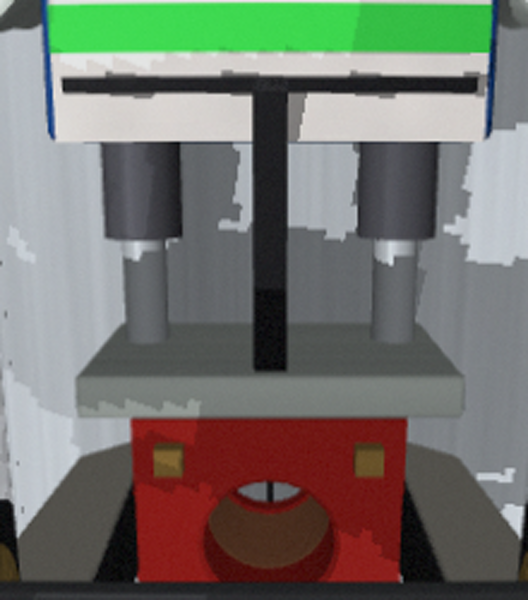

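Contact with the stop is made squarely and the pointer is starting to move. The down load creeps up from friction, so I ease z slightly while pushing on.

Request:
send_rows(
  motion=[
    {"travel":[0,0,-0.6],"turn":0},
    {"travel":[1.5,0,0],"turn":0},
    {"travel":[1.5,0,0],"turn":0},
    {"travel":[0,0,0],"turn":0},
    {"travel":[0,0,0],"turn":0},
  ],
)

```text
time_s: 18.75
ee_pos: [0.531, -0.0201, 0.0183]
tool_rot: [[0.985, 0.175, -0.001], [0.175, -0.985, 0.0], [-0.001, -0.0, -1.0]]
contact_force: [-2.3, -0.8, -1.5]
width: 0.0493
```

```bash
python3 look.py 16
```

```text
18.75 [ 0.531  -0.0201  0.0183] [ 9.846e-01  1.750e-01 -8.000e-04] [-9.e-04  2.e-04 -1.e+00] Ftool [-2.42  0.43  1.5 ] Mtool [-0.07  -0.577 -0.008] 0.049341579377120144
green [ 87.03746857   1.22743783 -32.3       ] [ 83.  -36.8 -32.3] [ 90.9  38.9 -32.3] coil x in fixture (mm, TCP based) 6.962531433361278 rows 70 90
```

View pics/w16.png

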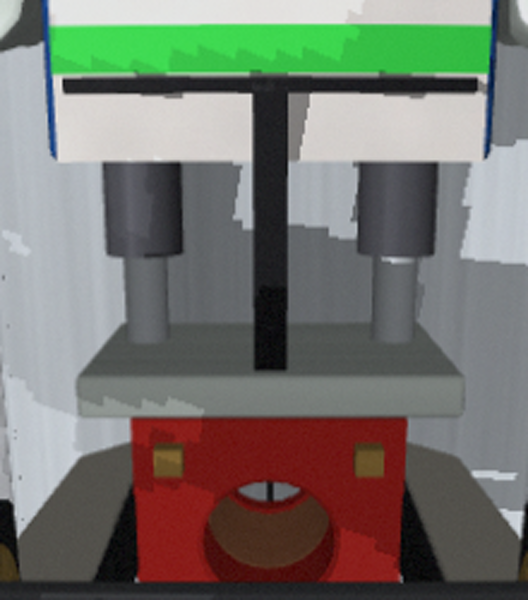

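Request:
send_rows(
  motion=[
    {"travel":[1.2,0,-0.1],"turn":0},
    {"travel":[1.2,0,-0.1],"turn":0},
    {"travel":[1.2,0,-0.1],"turn":0},
    {"travel":[0.8,0,0],"turn":0},
    {"travel":[0,0,0],"turn":0},
  ],
)

```text
time_s: 19.22
ee_pos: [0.5346, -0.0194, 0.0183]
tool_rot: [[0.985, 0.175, -0.002], [0.175, -0.985, 0.0], [-0.002, -0.0, -1.0]]
contact_force: [-6.6, -2.9, -3.7]
width: 0.0495
```

Request:
send_rows(
  motion=[
    {"travel":[0,0,0],"turn":0},
    {"travel":[0,0,0],"turn":0},
    {"travel":[0,0,0],"turn":0},
  ],
)

```text
time_s: 19.47
ee_pos: [0.5345, -0.0194, 0.0183]
tool_rot: [[0.985, 0.175, -0.002], [0.175, -0.985, 0.0], [-0.002, -0.0, -1.0]]
contact_force: [-4.7, -1.6, -4.3]
width: 0.0497
```

```bash
python3 look.py 17
```

```text
19.4667 [ 0.5345 -0.0194  0.0183] [ 0.9845  0.1751 -0.0024] [-2.5e-03  1.0e-04 -1.0e+00] Ftool [-4.87  0.78  4.36] Mtool [-0.179 -0.926 -0.082] 0.04969082583944578
green [ 84.31313457   1.42586624 -32.4       ] [ 79.4 -36.8 -32.4] [ 87.1  38.9 -32.4] coil x in fixture (mm, TCP based) 9.68686543110394 rows 80 99
```

View pics/w17.png

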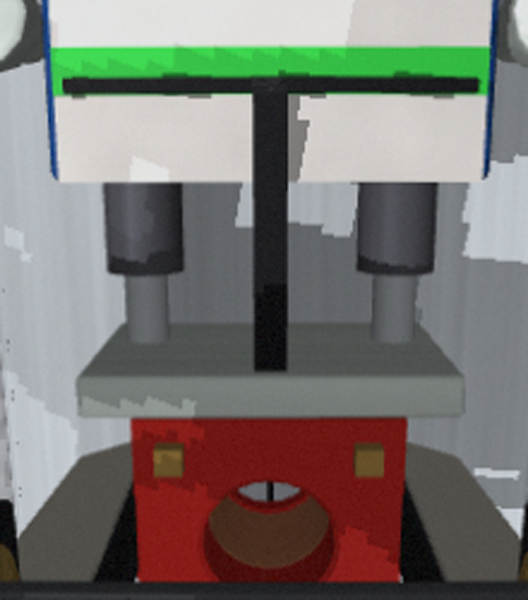

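The pointer has entered the green band (row 85, band 46–96). About 2 mm more, and slightly down so the bed carries the coil.

Request:
send_rows(
  motion=[
    {"travel":[1,0,0.15],"turn":0},
    {"travel":[1,0,0.15],"turn":0},
    {"travel":[0.4,0,0.1],"turn":0},
    {"travel":[0,0,0],"turn":0},
    {"travel":[0,0,0],"turn":0},
  ],
)

```text
time_s: 19.93
ee_pos: [0.5367, -0.019, 0.0182]
tool_rot: [[0.985, 0.175, -0.003], [0.175, -0.985, -0.0], [-0.003, -0.0, -1.0]]
contact_force: [-6.9, -3.5, -0.6]
width: 0.0492
```

Request:
send_rows(
  motion=[
    {"travel":[0,0,0],"turn":0},
    {"travel":[0,0,0],"turn":0},
    {"travel":[0,0,0],"turn":0},
  ],
)

```text
time_s: 20.18
ee_pos: [0.5367, -0.0191, 0.0183]
tool_rot: [[0.985, 0.175, -0.003], [0.175, -0.985, -0.0], [-0.003, -0.0, -1.0]]
contact_force: [-7.5, -2.7, -0.2]
width: 0.0491
```

```bash
python3 look.py 18; python3 - <<'E'
from plant import cams
import cv2,numpy as np
g=cams.grab_frame("scene");k=cams.grab_frame("side")
a=cv2.resize(g["color"][170:260,220:320],(400,400),interpolation=cv2.INTER_CUBIC)
b=cv2.resize(k["color"][160:250,240:340],(400,400),interpolation=cv2.INTER_CUBIC)
cv2.imwrite("pics/sc18.png",np.hstack([a,b]))
E
```

```text
20.1833 [ 0.5367 -0.0191  0.0183] [ 0.9845  0.1752 -0.0026] [-2.7e-03 -1.0e-04 -1.0e+00] Ftool [-7.83  1.35  0.19] Mtool [-0.169 -1.211 -0.131] 0.04908530766353993
green [ 81.29186185   1.77721318 -32.46407304] [ 77.3 -36.8 -32.5] [ 85.1  38.8 -32.4] coil x in fixture (mm, TCP based) 12.70813815005954 rows 85 104
```

View pics/w18.png

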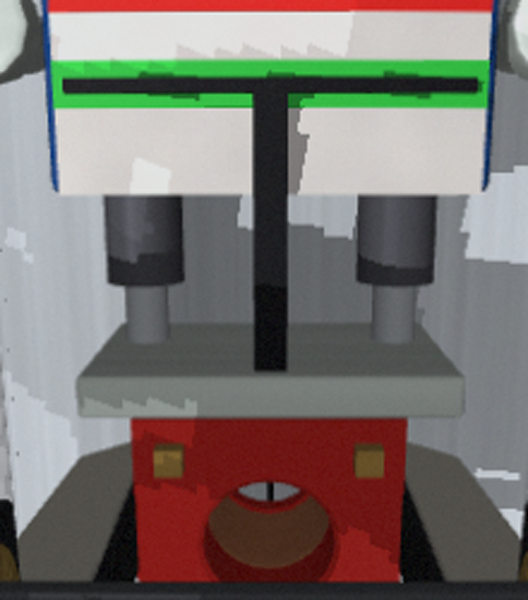

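View pics/sc18.png

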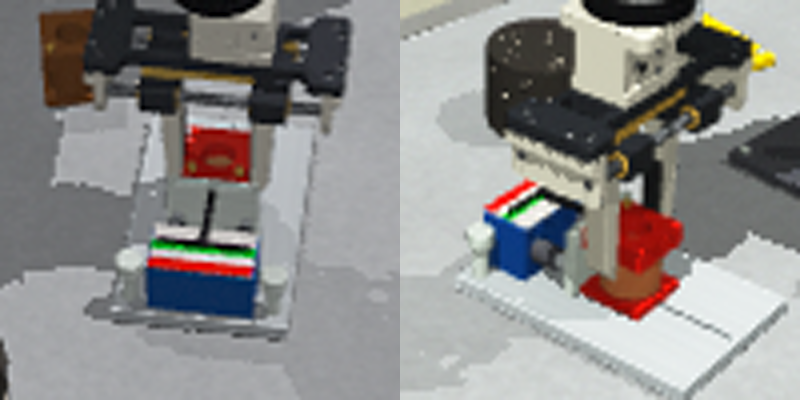

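The pointer sits mid-band (row 85, band 60–108) with 7.8 N push, which matches 11 mm of travel. Now I hold for over 2 s.

Request:
send_rows(
  motion=[
    {"travel":[0,0,0],"turn":0},
    {"travel":[0,0,0],"turn":0},
    {"travel":[0,0,0],"turn":0},
    {"travel":[0,0,0],"turn":0},
    {"travel":[0,0,0],"turn":0},
  ],
)

```text
time_s: 20.75
ee_pos: [0.5366, -0.0191, 0.0182]
tool_rot: [[0.985, 0.175, -0.003], [0.175, -0.985, -0.0], [-0.003, -0.0, -1.0]]
contact_force: [-6.6, -2.6, -0.8]
width: 0.0494
```

Request:
send_rows(
  motion=[
    {"travel":[0,0,0],"turn":0},
    {"travel":[0,0,0],"turn":0},
    {"travel":[0,0,0],"turn":0},
    {"travel":[0,0,0],"turn":0},
    {"travel":[0,0,0],"turn":0},
  ],
)

```text
time_s: 21.17
ee_pos: [0.5366, -0.019, 0.0183]
tool_rot: [[0.985, 0.175, -0.003], [0.175, -0.985, -0.0], [-0.003, -0.0, -1.0]]
contact_force: [-7.4, -2.6, -1.6]
width: 0.0495
```

Request:
send_rows(
  motion=[
    {"travel":[0,0,0],"turn":0},
    {"travel":[0,0,0],"turn":0},
    {"travel":[0,0,0],"turn":0},
    {"travel":[0,0,0],"turn":0},
    {"travel":[0,0,0],"turn":0},
  ],
)

```text
time_s: 21.58
ee_pos: [0.5367, -0.019, 0.0182]
tool_rot: [[0.985, 0.175, -0.003], [0.175, -0.985, -0.0], [-0.003, -0.0, -1.0]]
contact_force: [-7.1, -1.6, -0.5]
width: 0.0495
```

Request:
send_rows(
  motion=[
    {"travel":[0,0,0],"turn":0},
    {"travel":[0,0,0],"turn":0},
    {"travel":[0,0,0],"turn":0},
    {"travel":[0,0,0],"turn":0},
    {"travel":[0,0,0],"turn":0},
  ],
)

```text
time_s: 22.0
ee_pos: [0.5367, -0.0191, 0.0183]
tool_rot: [[0.985, 0.175, -0.003], [0.175, -0.985, -0.0], [-0.003, -0.0, -1.0]]
contact_force: [-7.0, -2.9, 0.2]
width: 0.0492
```

Request:
send_rows(
  motion=[
    {"travel":[0,0,0],"turn":0},
    {"travel":[0,0,0],"turn":0},
    {"travel":[0,0,0],"turn":0},
    {"travel":[0,0,0],"turn":0},
    {"travel":[0,0,0],"turn":0},
  ],
)

```text
time_s: 22.42
ee_pos: [0.5367, -0.019, 0.0182]
tool_rot: [[0.985, 0.175, -0.003], [0.175, -0.985, -0.0], [-0.003, -0.0, -1.0]]
contact_force: [-6.6, -2.9, -0.5]
width: 0.0494
```

Request:
send_rows(
  motion=[
    {"travel":[0,0,0],"turn":0},
    {"travel":[0,0,0],"turn":0},
    {"travel":[0,0,0],"turn":0},
    {"travel":[0,0,0],"turn":0},
    {"travel":[0,0,0],"turn":0},
  ],
)

```text
time_s: 22.83
ee_pos: [0.5366, -0.019, 0.0182]
tool_rot: [[0.985, 0.175, -0.003], [0.175, -0.985, -0.0], [-0.003, -0.0, -1.0]]
contact_force: [-6.4, -2.7, -1.7]
width: 0.0494
```

```bash
python3 look.py 19
```

```text
22.8333 [ 0.5366 -0.019   0.0182] [ 0.9845  0.1752 -0.0027] [-0.0027 -0.     -1.    ] Ftool [-6.76  1.5   1.7 ] Mtool [-0.177 -1.145 -0.082] 0.04944807282934594
green [ 81.31652827   1.84242784 -32.5       ] [ 77.3 -36.7 -32.5] [ 85.1  38.8 -32.5] coil x in fixture (mm, TCP based) 12.68347172795572 rows 85 104
```

View pics/w19.png

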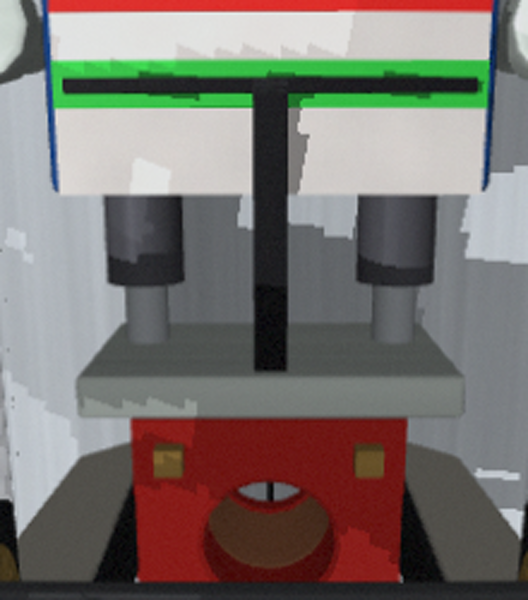

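Held about 2.6 s: the pointer hasn't moved from mid-band, and the pushing force is steady at about 7 N. Handing in.

```bash
python3 -c "
from plant import ticket,arm
print(ticket.finish_job()); print(arm.sense()['time_s'])"
```

```text
the job is handed in; nothing more can be done
None
the job is handed in; nothing more can be done
```

The job is handed in at about 23 s, with the arm still gripping the red coil and pressing it against the stop. The coil came straight up off its post and stands flat on the bed.

**Final checks**
- **Pointer:** it sat in the middle of the green band and did not move during a hold of about 2.6 s.
- **Push:** it read about 7–8 N (7.7 N expected for 11 mm of travel), so the stop was never near its end.
- **Alignment:** coil and stop agreed laterally to about 0.3 mm, and the coil's edge was square to the stop in the wrist picture.
- **Bed and grip:** the bed carries about 1–3 N of the coil's weight, and the grip is set to 58 N.

**What went wrong on the way**
- **First grasp missed:** the pictures showed the fingertips about 19 mm behind the reported TCP, not ahead of it as described. The jaws closed lightly on the bare post top, about 5 N at the wrist. I reopened them, went 34 mm lower and gripped properly.
- **First slide failed:** bed friction pitched the coil in the pads on the way to the stop, with about 28 N at the wrist. I released it in front of the stop so it settled flat, re-centred the jaws and gripped again. The second approach had almost no downward load.

I did not touch the black coil or any bystander. I did not take a last full-scene picture to confirm their positions.

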